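# Divide and close the tea caddy, then hold up its outer lid

## Task

Get the round tea caddy ready for two sorts of tea: slide the flat divider from its rack down into the slot inside the caddy until it stands fully home. Then carry the two nested lids together, outer lid resting on inner lid, and seat the inner lid fully home on the caddy; lift off the outer lid alone, so that I can take it from you to wipe, while the inner lid stays seated. Finish holding the outer lid level and still in the gripper, about ten centimetres above the inner lid, and leave the mug, jug and beaker where they are.

Things in the scene. Friction and masses are not known exactly. Their poses are not given: they have to be found in the camera images.
- caddy: white open round stoneware tea caddy, loose, 0.6 kg, 61 mm outside and 56 mm inside diameter, 78 mm high, floor 4 mm thick. Origin: centre of its underside, z up. Its slot lies in its y-z plane; two thin upright ribs outside at +y and -y show where the slot runs.
- caddy_slot (a point): centre of the slot's mouth inside the caddy, 55 mm above its underside, 23 mm below its rim; axes as the caddy's. Upright rails at +y and -y, each reaching 8 mm in from the wall, run from here down to the floor and guide a panel's two edges. Gap between rails 6 mm in x, flared to 12 mm over the top 6 mm.
- divider_center (a point): divider: flat 4 mm plywood panel, 30 g, 91 mm high, upright in the rack. Lower 50 mm is 50 mm wide; above it a tab 26 mm wide, 41 mm high. Point: its centre, 45.5 mm from foot and top. x across thickness, y along width (either way round), z up. Home, it stands on the caddy's floor, this point 49.5 mm above the caddy's underside, tab 17 mm above the rim; it fits inside the hollow inner lid.
- rack: fixed wooden block 50 x 74 x 34 mm (x, y, z) with one open slot 7 x 53 mm, 28 mm deep, along its y axis, that holds the divider upright (foot 6 mm above the worktop). Origin: centre of its underside.
- inner_lid_rim (a point): inner lid: aluminium, 0.22 kg, round. From below: hollow plug 52 mm wide, 20 mm long, tapered foot; thick rim 66 mm wide, 24 mm high; boss 44 mm wide, 6 mm high. Point: on its axis half-way up the rim, 32 mm above the foot; z up. Stands plug down on the worktop, outer lid on it. Gripped across its rim it carries both lids. Seated, this point is 90 mm above the caddy's underside.
- outer_lid_knob (a point): outer lid: light wood, 80 g, round, lying loose on the inner lid's rim, its skirt round the boss (1.5 mm play, 6 mm deep). Cap 62 mm wide, 11 mm high, with a central knob 21 mm wide that rises 16 mm above it. Point: centre of the knob, 8 mm above the cap and 8 mm below the knob's top, 31 mm above the inner lid's point when nested; z up.
- mug: teal mug, 73 mm high, 68 x 99 mm with handle, bystander. Origin: centre of its underside.
- jug: small brown jug, 93 mm high, 62 x 90 mm with handle, bystander. Origin: centre of its underside.
- beaker: amber glass beaker, 110 mm high, 63 mm diameter, bystander. Origin: centre of its underside.

How it is judged:
On the way, in this order (a step that is already met when the one before it is completed fails the run):
1. the divider stands home in the caddy's slot (z of divider_center in the frame of caddy between 0.0455 and 0.0535 m and horizontal distance between divider_center and caddy below 0.006 m and angle between the y axis of divider_center and the y axis of caddy, either way round below 0.1 rad and angle between caddy's own z axis and vertical below 0.05 rad and height (world z) of caddy below 0.004 m), for 0.2 s.
2. the inner lid is seated on the caddy with the outer lid still nested on it, and is let go (all of step 1 and z of inner_lid_rim in the frame of caddy between 0.087 and 0.093 m and horizontal distance between inner_lid_rim and caddy below 0.006 m and angle between the z axis of inner_lid_rim and the z axis of caddy, either way round below 0.06 rad and distance between outer_lid_knob and inner_lid_rim below 0.0365 m and contact force between inner_lid and the fingers below 0.2 N), for 0.2 s.
At the end, for the whole second after the job is handed in: The gripper holds the outer lid level (0.2 rad) and still, raised 60 to 140 mm from nested, within 50 mm of the axis, touching nothing else. The caddy is upright, the inner lid seated on it (height 3 mm, centre 6 mm, tilt 0.06 rad), the divider home in its slot (height 4 mm, centre 6 mm, 0.1 rad) (all of step 1 and z of inner_lid_rim in the frame of caddy between 0.087 and 0.093 m and horizontal distance between inner_lid_rim and caddy below 0.006 m and angle between the z axis of inner_lid_rim and the z axis of caddy, either way round below 0.06 rad and z of outer_lid_knob in the frame of inner_lid_rim between 0.091 and 0.171 m and horizontal distance between outer_lid_knob and inner_lid_rim below 0.05 m and angle between outer_lid_knob's own z axis and vertical below 0.2 rad and linear speed of outer_lid below 0.02 m/s and contact force between outer_lid and the fingers above 1 N and contact force between outer_lid and inner_lid below 0.1 N and contact force between outer_lid and caddy below 0.1 N and contact force between each of inner_lid, caddy and the fingers below 0.2 N); the arm keeps its last pose, push and grip.
It fails at once if the lids come apart while the inner lid is not seated on the caddy (they are carried together, and the inner lid stays seated when the outer is lifted) (distance between outer_lid_knob and inner_lid_rim above 0.0445 m and (z of inner_lid_rim in the frame of caddy above 0.095 m or horizontal distance between inner_lid_rim and caddy above 0.008 m or z of inner_lid_rim in the frame of caddy below 0.085 m)).
It fails at once if the mug is pushed away or knocked over (distance of mug from where it was at the start of the episode above 0.02 m or angle between mug's own z axis and vertical above 0.3 rad).
It fails at once if the jug is pushed away or knocked over (distance of jug from where it was at the start of the episode above 0.02 m or angle between jug's own z axis and vertical above 0.3 rad).
It fails at once if the beaker is pushed away or knocked over (distance of beaker from where it was at the start of the episode above 0.02 m or angle between beaker's own z axis and vertical above 0.3 rad).
It also fails if it takes over 64 s, if anything falls off the work surface, if the arm or the gripper's body presses on something with over 40 N, if the wrist force passes 120 N, or if a joint passes its speed limit or range.

## Robot

A 7-joint arm with a two-finger parallel gripper is mounted at the origin on a cart in front of the work surface, level with it; the furniture and walls round the work are solid. World frame = base frame: x ahead of the robot, y to its left, z up, the work surface at z = 0. Lengths are in m, angles in rad, forces in N, time in s.
With the tool pointing down it reaches from about 0.425 to 0.95 m from the base axis. Payload 4.7 kg.
Tool frame: the origin (TCP) lies at the very end of the fingers, on their centre line; the grasp point (between the pads) lies 19 mm behind it; z points along the fingers, y is the direction in which the jaws open and shut (so a half turn about z gives the same grasp; the last joint's range is limited). The gripper opens to 87 mm and grips with 3 to 60 N. Pads are 19 mm wide; open, the fingers measure 117 mm over their backs; the gripper's body (75 mm by 190 mm) begins 51 mm behind the grasp point.
Start: joints at [1.165, 0.469, -0.049, 1.532, 0.024, 1.141, -0.082], TCP at [0.248, -0.628, 0.186] pointing down, gripper open.
Joint ranges: [-2.59, 2.59], [-0.33, 1.99], [-1.39, 1.29], [0.1, 2.45], [-1.04, 4.18], [0.21, 1.99], [-2.66, 2.66]. Speed limits (rad/s): [2.57, 2.57, 3.14, 3.14, 3.14, 3.14, 3.14].

## Interface

Orientations are given as a rotation vector (axis times angle).
In Python, from plant import arm gives the robot as it stands. The module is installed in compiled form; this text tells all that it offers.
- The arm moves only by the tool send_rows, never from a script. Its arguments are lists of equal length, an entry for each row: "slide": the shift along the tool's x, y, z in m, a list of three; "turn": the turn, a rotation vector about the tool's x, y, z in degrees, a list of three; "claw": the finger opening in m, from 0 to 0.087. In form: {"slide": [[tx, ty, tz], ...], "turn": [[rx, ry, rz], ...], "claw": [claw, ...]}. A call has 1 to 8 rows; each row is the pose to reach, as a shift and turn from the pose commanded when the call began, along the tool's axes at that moment; what a row does not reach only later rows make up. A row lasts 1/12 s, in which the tool goes at most 41.7 mm and 7.16 degrees, less where a joint would pass 70% of its speed; a pose out of reach is approached as far as the arm can. A call with a gripper value outside its range is refused whole. The fingers move at their own pace and stop on an object; "squeeze" is the grip in N (left out, the last holds). Time passes only in rows, so rows that repeat a pose let the fingers close. It gives the time, the measured TCP pose, the force and the opening at its end, in the units of the state.
- arm.observe(): the state, without advancing time (a new reading comes with each control period).
- arm.camera(name): name is "side" or "top" or "wrist"; returns the picture (480x640x3 uint8, red, green, blue); there is no depth.
- arm.camera_params(name): a dict with "fx", "fy", "cx", "cy" (pixels), "k1" (the pictures are not rectified: a ray, as slopes to the right and down, at radius r is drawn at 1 + k1 r^2 times it, then the intrinsics apply), "cam_to_world" (4x4, takes a point from camera to world coordinates). Camera axes: x right, y up, looking along -z (the intrinsics and any distortion apply to the point x, -y, -z); pixel columns grow to the right and rows downward; lengths in m; the calibration is good to about 2 mm. A picture is of the moment at which its call begins: read the wrist's pose just before it. camera_params takes no time and is no camera call; for the wrist camera it gives the pose at the moment of the call.
- arm.job_done(): hands the job in, once; it reports no verdict.
The state is a dict: "time": time; "qpos": joint angles; "joint_vel": joint speeds; "joint_torque": joint torques, N m; "eef_pos": TCP position; "tcp_rot": TCP orientation; "wrist_force": force on the tool from outside, world axes, zero at the start; "ft_torque": the same for the moment, N m; "width": finger opening in m.
Only numpy, scipy, OpenCV 4.12 (cv2) and the standard library are available. Lean on these libraries where they do the work, as an engineer would, in place of code of your own. Each camera call takes 0.05 s, during which the arm holds its last target.

## Working session

There is one attempt and no reset: what is moved stays moved. The work goes in short steps, Python scripts to look and compute and a tool call to move; the robot and the scene stay as the last step left them, time stands still between calls to the robot, and variables do not carry over. Pictures are saved under pics/ and viewed, and the job is handed in when it is done.

Besides the shell and the picture viewer there is one more tool, called after "Emit:" in YAML: its name, and indented under it one key for each argument. send_rows: Moves the arm, as the interface text tells. Its arguments: {"type":"object","properties":{"slide":{"type":"array","items":{"type":"array","items":{"type":"number"}}},"turn":{"type":"array","items":{"type":"array","items":{"type":"number"}}},"claw":{"type":"array","items":{"type":"number"}},"squeeze":{"type":"number"}},"required":["slide","turn","claw"]}

```bash
mkdir -p pics; ls; cat > h.py <<'E'
import numpy as np, cv2
from scipy.spatial.transform import Rotation as R
from plant import arm
def save(name,fn):
    im=arm.camera(name); cv2.imwrite('pics/'+fn,im[:,:,::-1]); return im
def ray(p,u,v):
    x=(u-p['cx'])/p['fx'];y=(v-p['cy'])/p['fy']
    rd=np.hypot(x,y); r=rd
    for _ in range(30): r=rd/(1+p['k1']*r*r)
    s=r/rd if rd>0 else 1
    d=np.array([x*s,-y*s,-1.]);M=np.array(p['cam_to_world'])
    return M[:3,3],M[:3,:3]@d
def atz(p,u,v,z):
    o,d=ray(p,u,v); return o+d*(z-o[2])/d[2]
def proj(p,P):
    M=np.array(p['cam_to_world']);c=M[:3,:3].T@(np.asarray(P)-M[:3,3])
    x=c[0]/-c[2];y=-c[1]/-c[2];k=1+p['k1']*(x*x+y*y)
    return np.array([p['fx']*x*k+p['cx'],p['fy']*y*k+p['cy']])
E
python3 - <<'E'
from h import *
np.set_printoptions(precision=4,suppress=True)
print(arm.observe())
for n in ['side','top','wrist']:
    p=arm.camera_params(n);print(n,p['fx'],p['fy'],p['cx'],p['cy'],p['k1']);print(np.array(p['cam_to_world']))
    save(n,n+'0.png')
E
```

```text
pics
{'time': 0.0, 'qpos': array([ 1.1651,  0.4695, -0.0486,  1.5337,  0.0241,  1.141 , -0.0823]), 'joint_vel': array([-0.0004, -0.0001,  0.001 ,  0.0003,  0.0009,  0.001 , -0.0006]), 'joint_torque': array([  0.0002, -50.7979,  -0.0802, -23.6156,  -0.0611,   0.038 ,
         0.0002]), 'eef_pos': array([ 0.2481, -0.627 ,  0.1853]), 'tcp_rot': array([-3.0841, -0.5881,  0.0007]), 'wrist_force': array([-0.2712,  0.4682, -0.1964]), 'ft_torque': array([-0.0405, -0.0217, -0.0117]), 'width': 0.08704244438614146}
side 601.5308051087873 601.5308051087873 315.2801731325967 239.08491210569892 -0.03232130654874068
[[ 0.8175  0.3264 -0.4745 -0.1139]
 [-0.5757  0.4418 -0.688  -0.8391]
 [-0.0149  0.8356  0.5491  0.8338]
 [ 0.      0.      0.      1.    ]]
top 442.9060302922579 442.9060302922579 322.1965407692501 232.39214977010298 -0.08576589698465456
[[ 0.0151  0.9806 -0.1956  0.3255]
 [-0.9998  0.0179  0.0124  0.1388]
 [ 0.0157  0.1954  0.9806  1.1875]
 [ 0.      0.      0.      1.    ]]
wrist 361.43874497989964 361.43874497989964 316.2488498430125 240.66947271570547 0.007895985933673254
[[ 0.3677  0.8944  0.2548  0.3175]
 [-0.9299  0.354   0.0995 -0.5994]
 [-0.0012 -0.2735  0.9619  0.3842]
 [ 0.      0.      0.      1.    ]]
```

View pics/side0.png

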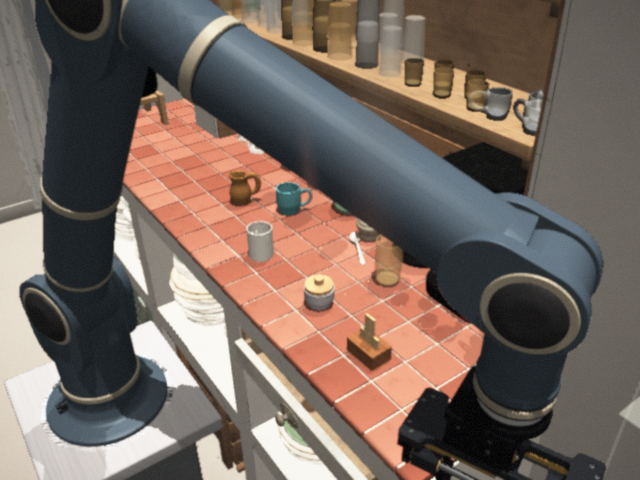

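View pics/top0.png

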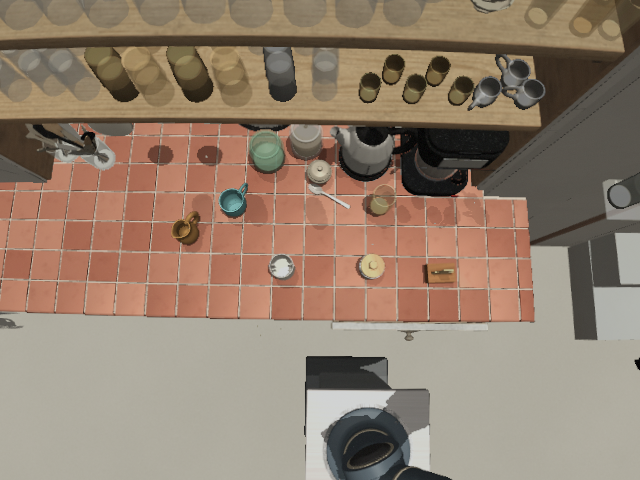

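View pics/wrist0.png

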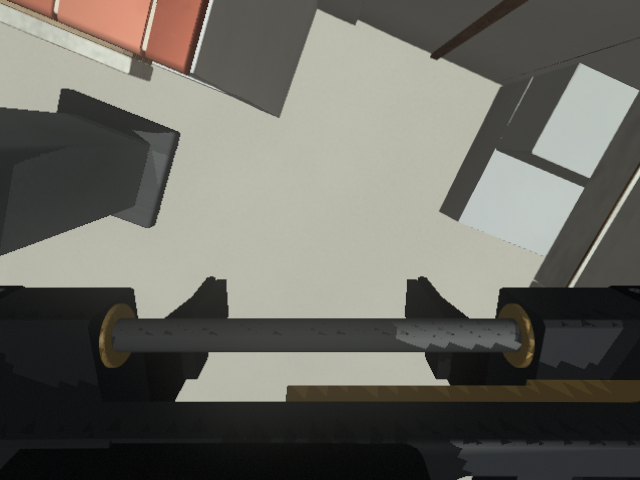

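The arm starts clear of the counter. In the top view the caddy is near (282,266), the lids near (372,266), and the rack and divider near (441,272). The beaker is near (381,200), the mug (233,203) and the jug (185,232). I'll enlarge these.

```bash
python3 - <<'E'
import cv2,numpy as np
t=cv2.imread('pics/top0.png');s=cv2.imread('pics/side0.png')
def c(im,x,y,w,h,k): return cv2.resize(im[y:y+h,x:x+w],None,fx=k,fy=k,interpolation=cv2.INTER_CUBIC)
a=c(t,260,245,50,50,8);b=c(t,347,240,50,50,8);d=c(t,416,245,50,50,8)
cv2.imwrite('pics/c1.png',np.hstack([a,d]))
cv2.imwrite('pics/c2.png',np.hstack([b,c(s,240,215,50,50,8)]))
cv2.imwrite('pics/c3.png',np.hstack([c(s,340,310,60,60,6.5),c(s,295,265,50,50,7.8)[:390]]))
E
```

```text
(no output)
```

View pics/c1.png

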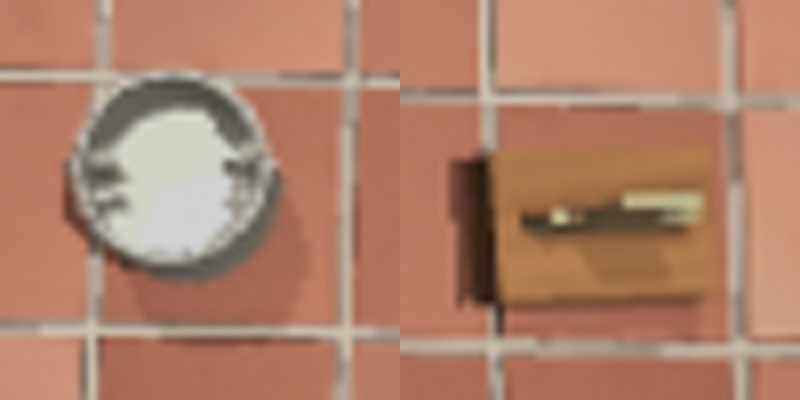

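View pics/c2.png

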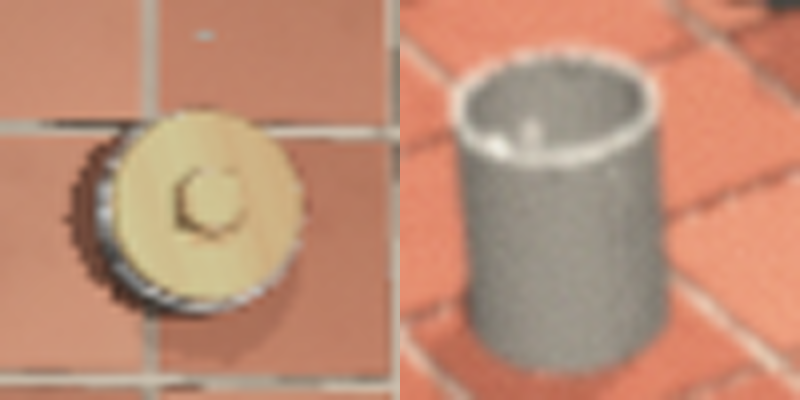

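View pics/c3.png

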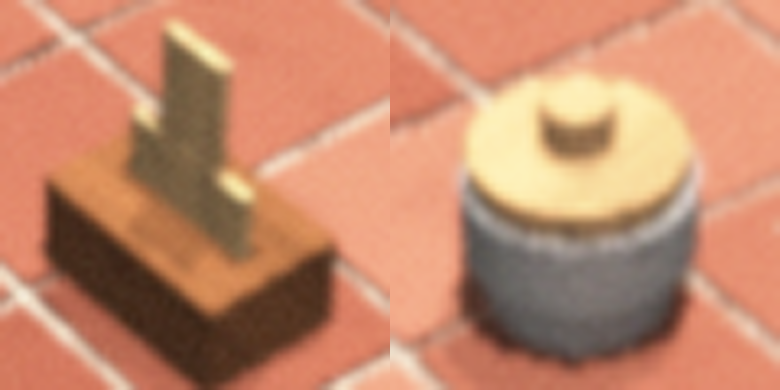

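```bash
python3 - <<'E'
from h import *
np.set_printoptions(precision=4,suppress=True)
p=arm.camera_params('top');s=arm.camera_params('side')
def tp(ox,oy,x,y,z,k=8): return atz(p,ox+(x+.5)/k-.5,oy+(y+.5)/k-.5,z)
def sd(ox,oy,x,y,z,k): return atz(s,ox+(x+.5)/k-.5,oy+(y+.5)/k-.5,z)
print('caddy',tp(260,245,171,170,.078), 'side',sd(240,215,157,105,.078,8))
print('cap',tp(347,240,208,205,.055),'knobtop',tp(347,240,216,200,.071),'side knob',sd(295,265,580-390,97,.071,7.8))
for q in [(92,155),(308,147),(308,297),(97,300)]: print('rack',tp(416,245,*q,.034))
for q in [(45,183),(207,318),(334,244)]: print('rack side',sd(340,310,*q,.034,6.5))
print('tabends top',tp(416,245,224,200,.097),tp(416,245,302,198,.097),tp(416,245,224,209,.097),tp(416,245,302,218,.097))
print('tab ends side',sd(340,310,170,27,.097,6.5),sd(340,310,230,70,.097,6.5))
print('rails',tp(260,245,100,188,.055),tp(260,245,240,180,.055))
for n,u,v,z in [('beaker',380.5,200,.06),('mug',232,204,.04),('jug',185,232,.05)]: print(n,atz(p,u,v,z))
E
```

```text
caddy [0.4592 0.2272 0.078 ] side [0.4608 0.2268 0.078 ]
cap [ 0.4676 -0.0067  0.055 ] knobtop [ 0.4672 -0.0072  0.071 ] side knob [ 0.4676 -0.0069  0.071 ]
rack [ 0.4757 -0.1542  0.034 ]
rack [ 0.4793 -0.227   0.034 ]
rack [ 0.4296 -0.2251  0.034 ]
rack [ 0.4278 -0.1546  0.034 ]
rack side [ 0.4255 -0.1574  0.034 ]
rack side [ 0.4285 -0.2294  0.034 ]
rack side [ 0.4777 -0.2278  0.034 ]
tabends top [ 0.4539 -0.1796  0.097 ] [ 0.4548 -0.2045  0.097 ] [ 0.4511 -0.1795  0.097 ] [ 0.4485 -0.2042  0.097 ]
tab ends side [ 0.4522 -0.1804  0.097 ] [ 0.4541 -0.205   0.097 ]
rails [0.4557 0.2517 0.055 ] [0.4591 0.2068 0.055 ]
beaker [ 0.6406 -0.0284  0.06  ]
mug [0.6275 0.367  0.04  ]
jug [0.5469 0.485  0.05  ]
```

```bash
cat >> h.py <<'E'
def plan(x,y,z,yaw=0.0):
    """yaw deg: tool y = world +x rotated by yaw ccw; prints slide, turn in tool axes from measured pose"""
    o=arm.observe();Rm=R.from_rotvec(o['tcp_rot'])
    B=np.array([[0,1,0],[1,0,0],[0,0,-1.]])
    T=R.from_euler('z',yaw,degrees=True)*R.from_matrix(B)
    d=Rm.inv().apply(np.array([x,y,z])-o['eef_pos'])
    t=(Rm.inv()*T).as_rotvec(degrees=True)
    print('t',o['time'],'pos',np.round(o['eef_pos'],4),'slide',np.round(d,4),'turn',np.round(t,2),'F',np.round(o['wrist_force'],2),'w',round(o['width'],4))
E
python3 -c "
from h import *
plan(.248,-.6,.26,0);plan(.45,-.28,.24,0)"
```

```text
t 0.15 pos [ 0.2482 -0.6272  0.1855] slide [ 0.0098 -0.0255 -0.0744] turn [-7.000e-02 -5.000e-02 -6.842e+01] F [-0.31 -0.22  0.2 ] w 0.0872
t 0.15 pos [ 0.2482 -0.6272  0.1855] slide [ 0.3154 -0.2487 -0.0541] turn [-7.000e-02 -5.000e-02 -6.842e+01] F [-0.31 -0.22  0.2 ] w 0.0872
```

Emit:
send_rows:
  slide:
    - [0.004,-0.01,-0.035]
    - [0.01,-0.02,-0.075]
    - [0.045,-0.045,-0.075]
    - [0.08,-0.07,-0.07]
    - [0.115,-0.1,-0.068]
    - [0.15,-0.125,-0.065]
    - [0.18,-0.15,-0.06]
    - [0.21,-0.17,-0.058]
  turn:
    - [0,0,-6]
    - [0,0,-12]
    - [0,0,-18]
    - [0,0,-24]
    - [0,0,-31]
    - [0,0,-38]
    - [0,0,-44]
    - [0,0,-50]
  claw: [0.087,0.087,0.087,0.087,0.087,0.087,0.087,0.087]
  squeeze: 20

```text
time: 0.82
eef_pos: [0.3805, -0.3909, 0.244]
tcp_rot: [-2.543, -1.843, 0.001]
wrist_force: [0.6, -1.3, -0.2]
width: 0.0869
```

```bash
python3 -c "
from h import *
plan(.45,-.28,.24,-3)"
```

```text
t 0.8167 pos [ 0.3805 -0.3909  0.244 ] slide [0.1271 0.0315 0.004 ] turn [ -0.05  -0.   -15.14] F [ 0.6  -1.27 -0.2 ] w 0.0869
```

Emit:
send_rows:
  slide:
    - [0.03,0.008,0]
    - [0.065,0.016,0.002]
    - [0.1,0.025,0.004]
    - [0.127,0.031,0.004]
    - [0.127,0.031,0.004]
  turn:
    - [0,0,-5]
    - [0,0,-11]
    - [0,0,-17]
    - [0,0,-21]
    - [0,0,-21]
  claw: [0.06,0.06,0.06,0.06,0.06]

```text
time: 1.23
eef_pos: [0.4536, -0.2753, 0.2406]
tcp_rot: [-2.156, -2.284, -0.006]
wrist_force: [0.5, 0.7, 0.1]
width: 0.0634
```

```bash
python3 -c "
from h import *
import json
p=arm.camera_params('wrist');save('wrist','w1.png')
p['cam_to_world']=np.array(p['cam_to_world']).tolist();json.dump({k:p[k] for k in p},open('w1.json','w'))
plan(.453,-.192,.13,3)"
```

```text
t 1.2833 pos [ 0.4518 -0.2789  0.2405] slide [0.0866 0.0057 0.1106] turn [ 0.04 -0.05 -0.02] F [-0.71 -0.99  0.34] w 0.0626
```

View pics/w1.png

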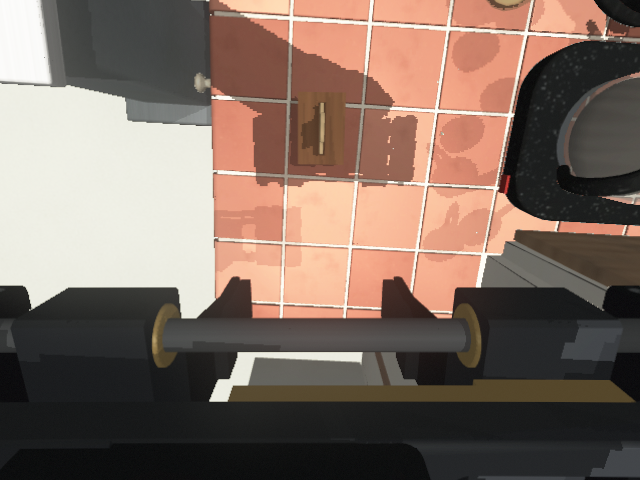

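The wrist view shows the rack at about (320,128) with the divider edge-on, running roughly along the image's vertical. I'll enlarge it.

```bash
python3 -c "
import cv2
t=cv2.imread('pics/w1.png')[80:180,270:370];cv2.imwrite('pics/w1c.png',cv2.resize(t,None,fx=6,fy=6,interpolation=cv2.INTER_CUBIC))"
```

```text
(no output)
```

View pics/w1c.png

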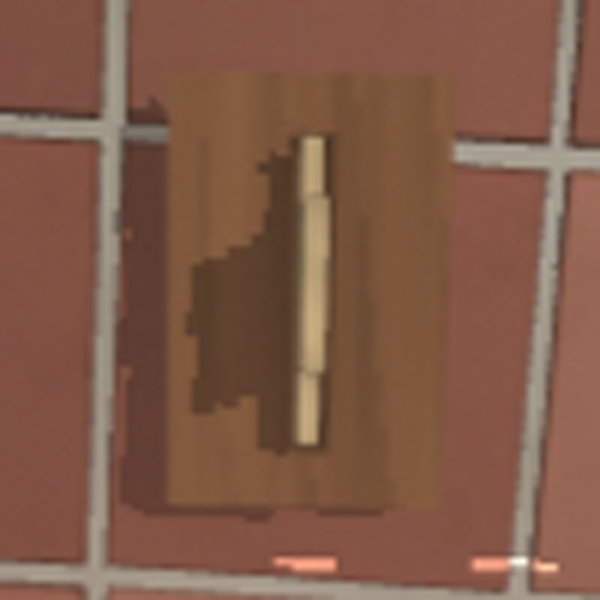

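```bash
python3 -c "
from h import *
import json
p=json.load(open('w1.json'))
np.set_printoptions(precision=4,suppress=True)
f=lambda x,y,z:atz(p,270+(x+.5)/6-.5,80+(y+.5)/6-.5,z)
print('tab top ends',f(317,197,.097),f(312,373,.097))
print('shoulder ends',f(312,137,.056),f(308,444,.056))
print('rack',[f(*q,.034) for q in [(168,72),(453,72),(167,505),(440,508)]])
p=arm.camera_params('wrist');print(p['cam_to_world'][:3,3])
"; grep -o '"cam_to_world.*' w1.json
```

```text
tab top ends [ 0.4535 -0.1777  0.097 ] [ 0.4543 -0.2029  0.097 ]
shoulder ends [ 0.4527 -0.1656  0.056 ] [ 0.455 -0.215  0.056]
rack [array([ 0.4273, -0.1545,  0.034 ]), array([ 0.4767, -0.1516,  0.034 ]), array([ 0.4303, -0.2282,  0.034 ]), array([ 0.4803, -0.2258,  0.034 ])]
[ 0.4472 -0.2037  0.4393]
"cam_to_world": [[0.9983316622618073, -0.05471366252141463, -0.01844741876433122, 0.4482563987371668], [0.05766672017343949, 0.9608862910023164, 0.2708728209847695, -0.20056248607448648], [0.002905427681440545, -0.2714847157710752, 0.962438365607213, 0.43962093042828604], [0.0, 0.0, 0.0, 1.0]]}
```

```bash
python3 -c "
from h import *
plan(.4535,-.191,.067,2.7)"
```

```text
t 1.2833 pos [ 0.4518 -0.2789  0.2405] slide [0.0875 0.0062 0.1736] turn [ 0.03 -0.05  0.28] F [-0.71 -0.99  0.34] w 0.0626
```

Emit:
send_rows:
  slide:
    - [0.035,0.003,0.01]
    - [0.07,0.005,0.03]
    - [0.0875,0.006,0.06]
    - [0.0875,0.006,0.09]
    - [0.0875,0.006,0.11]
    - [0.0875,0.006,0.12]
    - [0.0875,0.006,0.12]
    - [0.0875,0.006,0.12]
  turn:
    - [0,0,0.3]
    - [0,0,0.3]
    - [0,0,0.3]
    - [0,0,0.3]
    - [0,0,0.3]
    - [0,0,0.3]
    - [0,0,0.3]
    - [0,0,0.3]
  claw: [0.05,0.05,0.05,0.05,0.05,0.05,0.05,0.05]

```text
time: 1.95
eef_pos: [0.4522, -0.1958, 0.1207]
tcp_rot: [2.179, 2.263, -0.0]
wrist_force: [-0.0, 0.3, 0.7]
width: 0.0502
```

```bash
python3 -c "
from h import *
plan(.4535,-.191,.067,2.7)"
```

```text
t 1.95 pos [ 0.4522 -0.1958  0.1207] slide [0.0047 0.0014 0.0537] turn [ 0.    0.01 -0.52] F [-0.02  0.32  0.67] w 0.0502
```

Emit:
send_rows:
  slide:
    - [0.0047,0.0014,0.02]
    - [0.0047,0.0014,0.04]
    - [0.0047,0.0014,0.054]
    - [0.0047,0.0014,0.054]
    - [0.0047,0.0014,0.054]
  turn:
    - [0,0,-0.5]
    - [0,0,-0.5]
    - [0,0,-0.5]
    - [0,0,-0.5]
    - [0,0,-0.5]
  claw: [0.05,0.05,0.05,0.05,0.05]

```text
time: 2.37
eef_pos: [0.4541, -0.1907, 0.0674]
tcp_rot: [2.167, 2.273, 0.001]
wrist_force: [-0.7, -0.4, 1.0]
width: 0.05
```

```bash
python3 -c "
from h import *
save('side','s1.png')
import cv2
t=cv2.imread('pics/s1.png')[280:400,310:430];cv2.imwrite('pics/s1c.png',cv2.resize(t,None,fx=5,fy=5,interpolation=cv2.INTER_CUBIC))
plan(.4535,-.191,.067,2.7)"
```

```text
t 2.4167 pos [ 0.4547 -0.1907  0.0679] slide [-0.0002 -0.0012  0.0009] turn [0.14 0.07 0.04] F [ 0.44 -0.14 -0.53] w 0.0501
```

View pics/s1c.png

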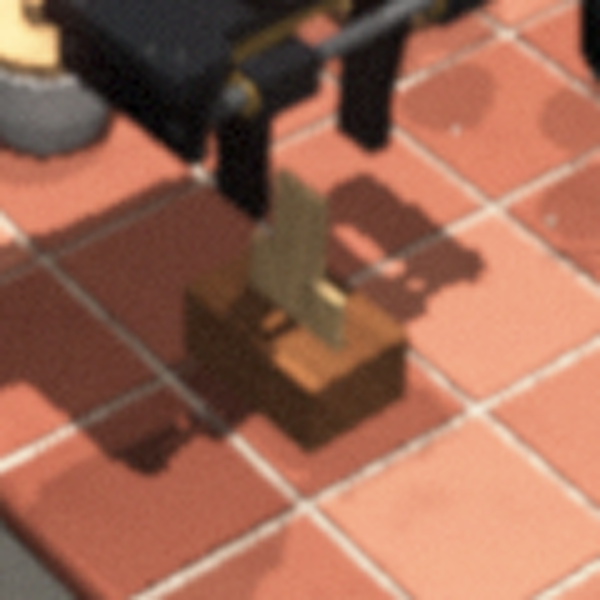

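```bash
python3 -c "
from h import *
s=arm.camera_params('side')
f=lambda *P:(proj(s,P)-[310,280])*5
for P in [(.4547,-.1907,.068),(.4547-.025,-.1907,.068),(.4547+.025,-.1907,.068),(.4547-.04,-.1907,.068),(.4547,-.1907,.097),(.4547,-.2037,.097),(.4547,-.1777,.097),(.4547,-.1907,.056)]: print(P,f(*P))
"; 
```

```text
(0.4547, -0.1907, 0.068) [298.68748939 239.20685409]
(0.42969999999999997, -0.1907, 0.068) [246.95287521 265.69364304]
(0.4797, -0.1907, 0.068) [349.3451626  213.25774688]
(0.4147, -0.1907, 0.068) [215.38239112 281.84998116]
(0.4547, -0.1907, 0.097) [301.4421966  180.59468796]
(0.4547, -0.2037, 0.097) [323.8614046  199.18233368]
(0.4547, -0.1777, 0.097) [279.37223332 162.29566111]
(0.4547, -0.1907, 0.056) [297.568411  262.9735147]
```

```bash
python3 -c "
from h import *
import cv2
p=arm.camera_params('wrist');o=arm.observe();T=R.from_rotvec(o['tcp_rot'])
for q in [(0,.025,0),(0,.025,-.019),(.0095,.025,0),(0,.025,-.04),(.0095,.025,-.04),(0,0,0)]: print(q,proj(p,o['eef_pos']+T.apply(q)))
save('wrist','w2.png')
t=cv2.imread('pics/s1.png')[290:360,340:410];cv2.imwrite('pics/s1d.png',cv2.resize(t,None,fx=8,fy=8,interpolation=cv2.INTER_CUBIC))
"; 
```

```text
(0, 0.025, 0) [359.61514889 271.40139851]
(0, 0.025, -0.019) [363.73987665 284.03478182]
(0.0095, 0.025, 0) [360.14901593 256.00611987]
(0, 0.025, -0.04) [369.3125697  301.09959967]
(0.0095, 0.025, -0.04) [370.11085502 282.68325553]
(0, 0, 0) [316.97027737 271.42108897]
```

View pics/w2.png

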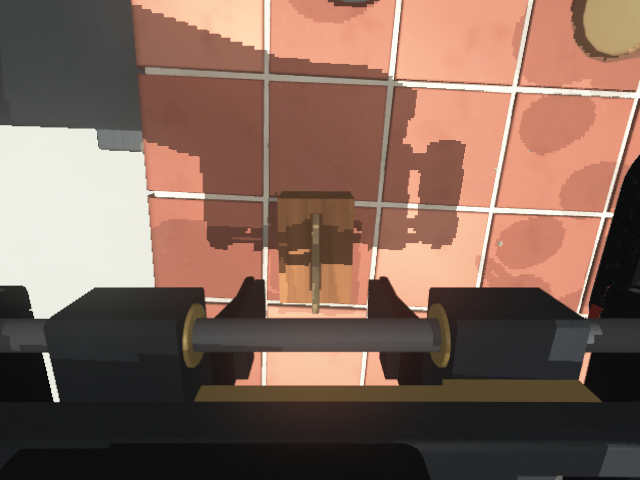

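View pics/s1d.png

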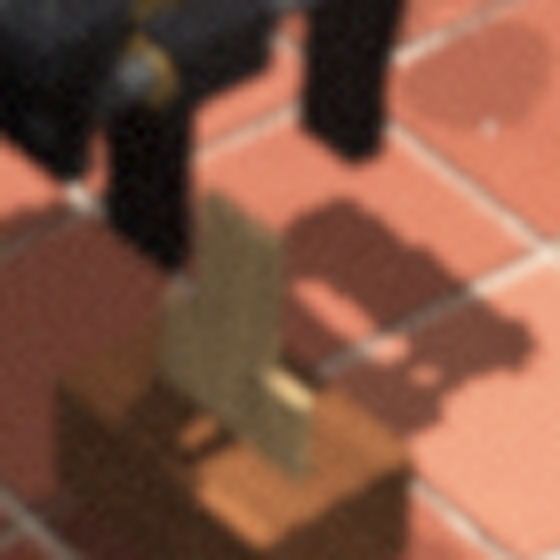

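The drawn fingertips seem to end about 36 mm above the reported TCP, both in the side crop and in the wrist view. Closing here will tell whether the real fingers reach the tab: the opening should stop at 4 mm.

Emit:
send_rows:
  slide:
    - [0,-0.001,0]
    - [0,-0.001,0]
    - [0,-0.001,0]
    - [0,-0.001,0]
    - [0,-0.001,0]
    - [0,-0.001,0]
    - [0,-0.001,0]
    - [0,-0.001,0]
  turn:
    - [0,0,0]
    - [0,0,0]
    - [0,0,0]
    - [0,0,0]
    - [0,0,0]
    - [0,0,0]
    - [0,0,0]
    - [0,0,0]
  claw: [0.03,0.015,0.0,0.0,0.0,0.0,0.0,0.0]
  squeeze: 15

```text
time: 3.13
eef_pos: [0.4524, -0.19, 0.0664]
tcp_rot: [-2.167, -2.275, 0.0]
wrist_force: [0.8, -0.1, -0.1]
width: 0.0054
```

```bash
python3 -c "
from h import *
save('side','s2.png')
import cv2
t=cv2.imread('pics/s2.png')[280:360,330:410];cv2.imwrite('pics/s2c.png',cv2.resize(t,None,fx=7,fy=7,interpolation=cv2.INTER_CUBIC))
plan(.4535,-.191,.067,2.7)"
```

```text
t 3.1833 pos [ 0.4524 -0.19    0.0664] slide [-0.0011  0.0011 -0.0006] turn [0.   0.   0.09] F [-0.17 -0.1  -0.31] w 0.0033
```

View pics/s2c.png

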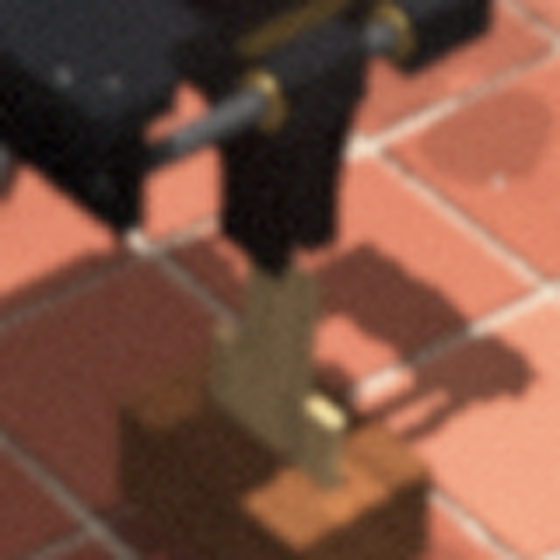

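Emit:
send_rows:
  slide:
    - [0,0,0]
    - [0,0,0]
    - [0,0,0]
  turn:
    - [0,0,0]
    - [0,0,0]
    - [0,0,0]
  claw: [0.0,0.0,0.0]

```text
time: 3.43
eef_pos: [0.4524, -0.19, 0.0664]
tcp_rot: [2.167, 2.275, 0.0]
wrist_force: [0.5, -0.4, -0.1]
width: 0.0007
```

The fingers closed to under 1 mm, so they're empty and above the tab. The real fingertips therefore sit about 36 mm higher than the reported TCP, as the pictures suggested. I'll open, go lower, and measure this offset.

Emit:
send_rows:
  slide:
    - [0,0,0]
    - [0,0.0008,0]
    - [0,0.0008,0]
    - [0,0.0008,0]
    - [0,0.0008,0]
    - [0,0.0008,0]
    - [0,0.0008,0]
  turn:
    - [0,0,0]
    - [0,0,0]
    - [0,0,0]
    - [0,0,0]
    - [0,0,0]
    - [0,0,0]
    - [0,0,0]
  claw: [0.04,0.04,0.04,0.04,0.04,0.04,0.04]

```text
time: 4.02
eef_pos: [0.4532, -0.19, 0.0664]
tcp_rot: [2.167, 2.275, -0.0]
wrist_force: [1.0, -0.2, -0.1]
width: 0.0369
```

```bash
python3 -c "
from h import *
import cv2
save('side','s3.png'); save('wrist','w3.png')
t=cv2.imread('pics/s3.png')[280:360,330:410];t=cv2.resize(t,None,fx=5,fy=5,interpolation=cv2.INTER_CUBIC)
w=cv2.imread('pics/w3.png')[250:330,240:400];w=cv2.resize(w,None,fx=4,fy=4,interpolation=cv2.INTER_CUBIC)
cv2.imwrite('pics/s3c.png',t);cv2.imwrite('pics/w3c.png',w)
plan(.4535,-.191,.067,2.7)
s=arm.camera_params('side');p=arm.camera_params('wrist');o=arm.observe();T=R.from_rotvec(o['tcp_rot'])
for h in (-.02,-.03,-.036,-.045):
  for a in (-.0095,.0095):
    for b in (-.02,.02): P=o['eef_pos']+T.apply((a,b,h)); print(h,a,b,(proj(s,P)-[330,280])*5,(proj(p,P)-[240,250])*4)
"
```

```text
t 4.1167 pos [ 0.4532 -0.19    0.0664] slide [-0.001   0.0003 -0.0006] turn [0.   0.01 0.09] F [ 0.24 -0.46 -1.19] w 0.0385
-0.02 -0.0095 -0.02 [173.1214279  238.52213039] [160.19970195 204.87064639]
-0.02 -0.0095 0.02 [252.56360706 193.58202754] [456.44370436 204.69182224]
-0.02 0.0095 -0.02 [139.09842686 211.95855295] [156.2133074   72.45439911]
-0.02 0.0095 0.02 [218.28239378 167.98549286] [460.52864695  72.28908424]
-0.03 -0.0095 -0.02 [173.95485115 218.00924736] [152.75017252 238.80591273]
-0.03 -0.0095 0.02 [253.77243056 173.21508931] [464.36229494 238.61313573]
-0.03 0.0095 -0.02 [139.75234421 191.54092674] [148.34232395 100.29223161]
-0.03 0.0095 0.02 [219.30956209 147.71542285] [468.88712442 100.11412241]
-0.036 -0.0095 -0.02 [174.45858069 205.60145405] [147.89674391 260.91297302]
-0.036 -0.0095 0.02 [254.50299453 160.89757457] [469.52125739 260.71087645]
-0.036 0.0095 -0.02 [140.14751597 179.19197681] [143.20285459 118.46791709]
-0.036 0.0095 0.02 [219.93026737 135.4576588 ] [474.34484485 118.28125359]
-0.045 -0.0095 -0.02 [175.21939865 186.84736338] [140.00079117 296.87510323]
-0.045 -0.0095 0.02 [255.60632895 142.28279666] [477.91417166 296.65746239]
-0.045 0.0095 -0.02 [140.74428211 160.52857712] [134.82220834 148.10359173]
-0.045 0.0095 0.02 [220.86758256 116.93484597] [483.24433633 147.90264399]
```

View pics/s3c.png

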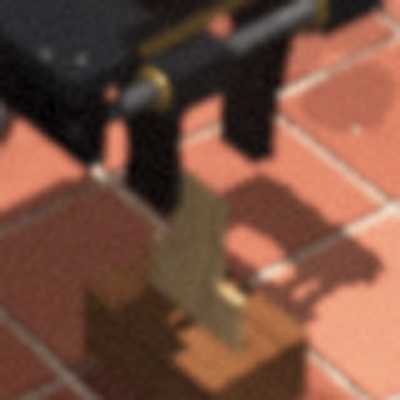

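View pics/w3c.png

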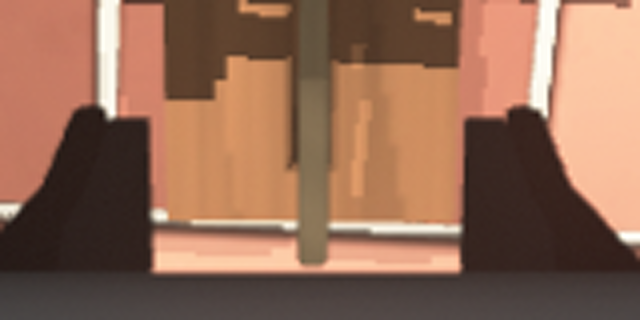

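Both views match a fingertip end 36 mm behind the reported TCP. The side view shows the right inner corners at (222,138) and (257,160) in the crop, and the wrist view shows the tip edge at row 118. There's no sideways error, so I'll correct every height by 36 mm.

Emit:
send_rows:
  slide:
    - [-0.001,0.0007,0.012]
    - [-0.001,0.0007,0.024]
    - [-0.001,0.0007,0.035]
    - [-0.001,0.0007,0.035]
    - [-0.001,0.0007,0.035]
    - [-0.001,0.0007,0.035]
    - [-0.001,0.0007,0.035]
  turn:
    - [0,0,0]
    - [0,0,0]
    - [0,0,0]
    - [0,0,0]
    - [0,0,0]
    - [0,0,0]
    - [0,0,0]
  claw: [0.04,0.04,0.04,0.03,0.02,0.01,0.0]

```text
time: 4.7
eef_pos: [0.4544, -0.191, 0.0318]
tcp_rot: [2.166, 2.274, 0.001]
wrist_force: [0.7, 0.3, -0.0]
width: 0.021
```

Emit:
send_rows:
  slide:
    - [0,0,0]
    - [0,0,0]
    - [0,0,0]
    - [0,0,0]
    - [0,0,0]
  turn:
    - [0,0,0]
    - [0,0,0]
    - [0,0,0]
    - [0,0,0]
    - [0,0,0]
  claw: [0,0,0,0,0]
  squeeze: 20

```text
time: 5.12
eef_pos: [0.4542, -0.1911, 0.0318]
tcp_rot: [2.166, 2.274, 0.0]
wrist_force: [0.7, -1.0, 2.8]
width: 0.0038
```

Emit:
send_rows:
  slide:
    - [0,0,-0.015]
    - [0,0,-0.04]
    - [0,0,-0.07]
    - [0,0,-0.1]
    - [0.02,0.001,-0.13]
    - [0.05,0.003,-0.15]
    - [0.085,0.005,-0.15]
    - [0.12,0.007,-0.15]
  turn:
    - [0,0,0]
    - [0,0,0]
    - [0,0,0]
    - [0,0,0]
    - [0,0,0]
    - [0,0,0]
    - [0,0,0]
    - [0,0,0]
  claw: [0,0,0,0,0,0,0,0]

```text
time: 5.78
eef_pos: [0.4559, -0.07, 0.183]
tcp_rot: [2.167, 2.27, 0.002]
wrist_force: [0.5, 0.2, -1.2]
width: 0.0036
```

Emit:
send_rows:
  slide:
    - [0.035,0.002,0]
    - [0.07,0.004,0]
    - [0.105,0.006,0]
    - [0.14,0.009,0]
    - [0.17,0.011,0]
    - [0.195,0.012,0]
    - [0.205,0.013,0]
    - [0.205,0.013,0]
  turn:
    - [0,0,0]
    - [0,0,0]
    - [0,0,0]
    - [0,0,0]
    - [0,0,0]
    - [0,0,0]
    - [0,0,0]
    - [0,0,0]
  claw: [0,0,0,0,0,0,0,0]

```text
time: 6.45
eef_pos: [0.4575, 0.138, 0.1815]
tcp_rot: [-2.16, -2.28, -0.002]
wrist_force: [-0.1, -1.0, 0.3]
width: 0.0037
```

```bash
python3 -c "
from h import *
import cv2,json
p=arm.camera_params('wrist');save('wrist','w4.png')
p['cam_to_world']=np.array(p['cam_to_world']).tolist();json.dump(p,open('w4.json','w'))
plan(.46,.227,.18,4)
u,v=proj(p,(.46,.227,.078));print(u,v)
x,y=int(u)-60,int(v)-60
print(x,y)
t=cv2.imread('pics/w4.png')[max(y,0):y+120,x:x+120];cv2.imwrite('pics/w4c.png',cv2.resize(t,None,fx=5,fy=5,interpolation=cv2.INTER_CUBIC))
"
```

```text
t 6.5 pos [0.4577 0.1357 0.1813] slide [0.0911 0.007  0.0013] turn [-0.02 -0.   -1.04] F [1.35 0.02 0.55] w 0.0041
325.84382082259543 120.27462634688035
265 60
```

View pics/w4.png

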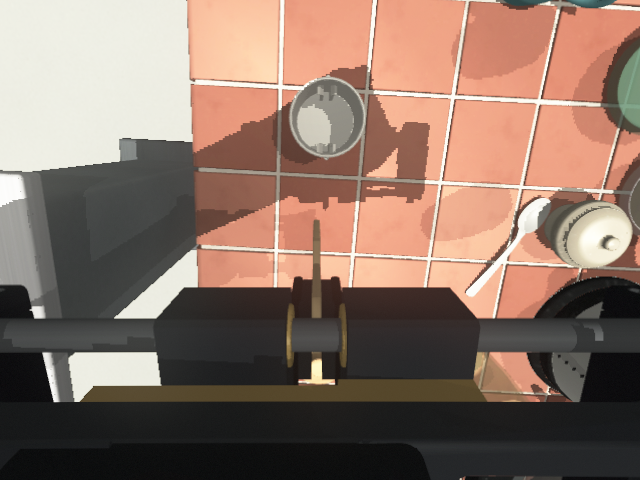

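View pics/w4c.png

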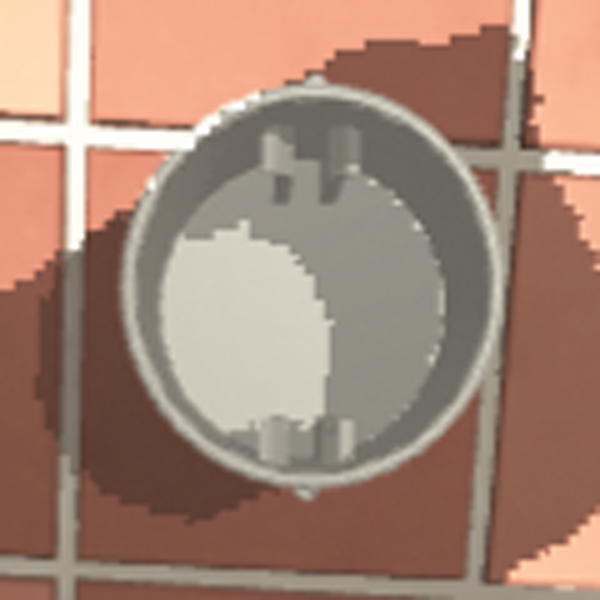

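```bash
python3 -c "
from h import *
import json
np.set_printoptions(precision=4,suppress=True)
p=json.load(open('w4.json'))
f=lambda x,y,z:atz(p,265+(x+.5)/5-.5,60+(y+.5)/5-.5,z)
for z in (.078,.06,.04): print('ribs',z,f(317,77,z),f(307,497,z))
print('rim c',f(312,287,.078),'L',f(123,287,.078),'R',f(500,287,.078),'T',f(316,84,.078),'B',f(307,490,.078))
print('rail U',f(278,140,.055),f(345,140,.055),'L',f(278,430,.055),f(338,430,.055))
g=lambda x,y,z:atz(p,x,y,z)
"
python3 -c "
import cv2
t=cv2.imread('pics/w4.png')[200:400,260:380];cv2.imwrite('pics/w4d.png',cv2.resize(t,None,fx=4,fy=4,interpolation=cv2.INTER_CUBIC)[:600])
t=cv2.imread('pics/w4.png')[75:165,285:370];cv2.imwrite('pics/w4e.png',cv2.resize(t,None,fx=8,fy=8,interpolation=cv2.INTER_CUBIC)[:600])"
```

```text
ribs 0.078 [0.4596 0.26   0.078 ] [0.462 0.197 0.078]
ribs 0.06 [0.46   0.2628 0.06  ] [0.4625 0.1961 0.06  ]
ribs 0.04 [0.4605 0.2659 0.04  ] [0.4631 0.195  0.04  ]
rim c [0.4608 0.2295 0.078 ] L [0.4309 0.2279 0.078 ] R [0.4905 0.2311 0.078 ] T [0.4595 0.259  0.078 ] B [0.4619 0.1982 0.078 ]
rail U [0.4543 0.2536 0.055 ] [0.4654 0.2542 0.055 ] L [0.4569 0.2069 0.055 ] [0.4674 0.2075 0.055 ]
```

View pics/w4d.png

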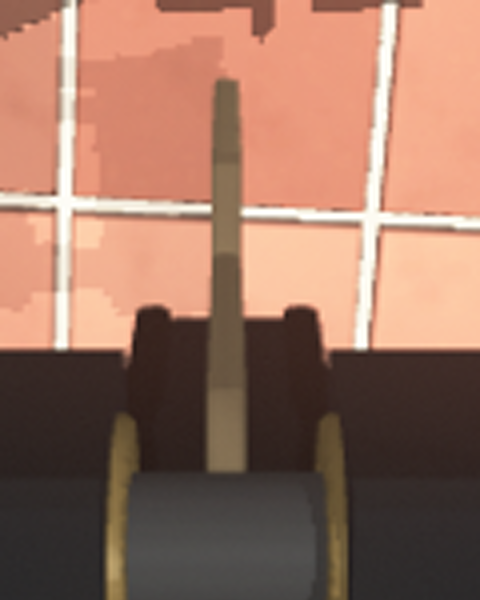

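View pics/w4e.png

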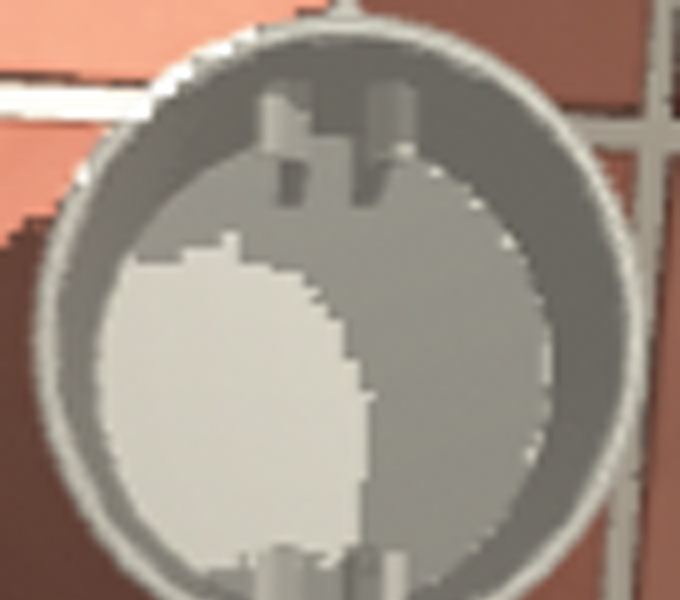

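```bash
python3 -c "
from h import *
import json
np.set_printoptions(precision=4,suppress=True)
p=json.load(open('w4.json'))
o=arm.observe();T=R.from_rotvec(o['tcp_rot'])
for q in [(.025,0,.025),(.025,0,-.025),(.013,0,-.025),(.013,0,-.065)]: print(q,(proj(p,o['eef_pos']+T.apply(q))-[260,200])*4)
plan(.4605,.228,.18,2.5)"
```

```text
(0.025, 0, 0.025) [228.1659  95.5742]
(0.025, 0, -0.025) [229.5782 186.2654]
(0.013, 0, -0.025) [229.2764 275.9818]
(0.013, 0, -0.065) [230.9698 413.3195]
t 6.5 pos [0.4577 0.1357 0.1813] slide [0.0921 0.0076 0.0013] turn [-0.02 -0.    0.46] F [1.35 0.02 0.55] w 0.0041
```

Emit:
send_rows:
  slide:
    - [0.03,0.003,0]
    - [0.06,0.005,0.01]
    - [0.08,0.007,0.02]
    - [0.091,0.0076,0.04]
    - [0.0915,0.0076,0.055]
    - [0.0915,0.0076,0.06]
    - [0.0915,0.0076,0.06]
    - [0.0915,0.0076,0.06]
  turn:
    - [0,0,0.5]
    - [0,0,0.5]
    - [0,0,0.5]
    - [0,0,0.5]
    - [0,0,0.5]
    - [0,0,0.5]
    - [0,0,0.5]
    - [0,0,0.5]
  claw: [0,0,0,0,0,0,0,0]

```text
time: 7.17
eef_pos: [0.4618, 0.225, 0.1216]
tcp_rot: [2.179, 2.263, -0.001]
wrist_force: [1.0, 0.8, -0.7]
width: 0.0036
```

```bash
python3 -c "
from h import *
import cv2
plan(.4605,.2277,.029,2.5)
im=save('side','s5.png');im=save('top','t5.png')
s=cv2.imread('pics/s5.png')[180:270,210:310];t=cv2.imread('pics/t5.png')[235:295,250:316]
cv2.imwrite('pics/s5c.png',cv2.resize(s,None,fx=6,fy=6,interpolation=cv2.INTER_CUBIC));cv2.imwrite('pics/t5c.png',cv2.resize(t,None,fx=8,fy=8,interpolation=cv2.INTER_CUBIC))
s=arm.camera_params('side')
o=arm.observe();T=R.from_rotvec(o['tcp_rot'])
print(o['eef_pos'])
for q in [(-.025,0,.025),(.025,0,.025)]: print(q,(proj(s,o['eef_pos']+T.apply(q))-[210,180])*6)
"
```

```text
t 7.1667 pos [0.4618 0.225  0.1216] slide [ 0.0028 -0.0012  0.0926] turn [ 0.01  0.04 -0.33] F [ 1.04  0.79 -0.69] w 0.0036
[0.46221426 0.22573667 0.12235813]
(-0.025, 0, 0.025) [331.67744917 270.58476024]
(0.025, 0, 0.025) [262.09756966 218.33007149]
```

View pics/s5c.png

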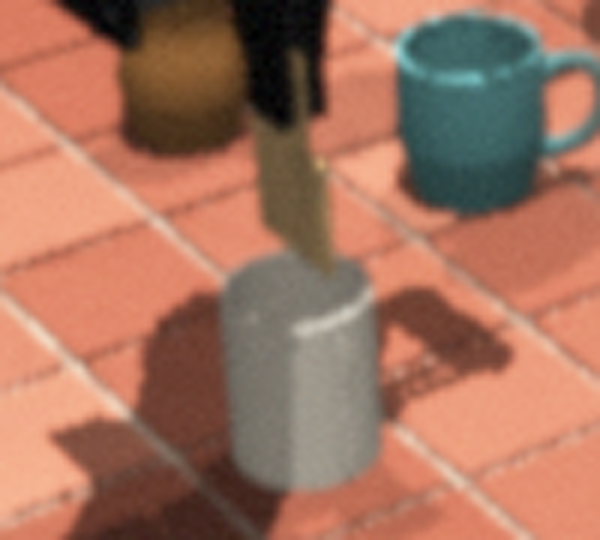

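View pics/t5c.png

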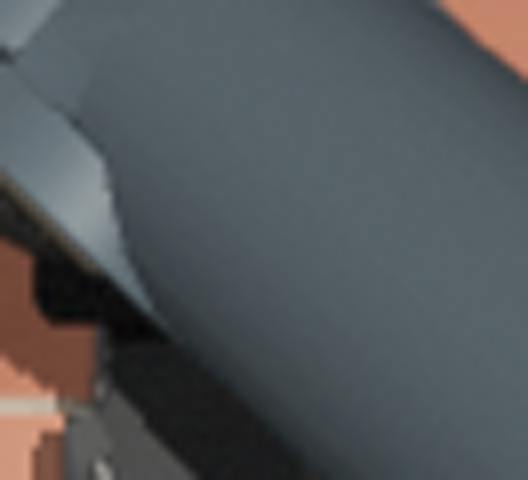

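Emit:
send_rows:
  slide:
    - [0.0025,-0.0014,0.005]
    - [0.0025,-0.0014,0.017]
    - [0.0025,-0.0014,0.03]
    - [0.0025,-0.0014,0.04]
    - [0.0025,-0.0014,0.048]
    - [0.0025,-0.0014,0.053]
    - [0.0025,-0.0014,0.058]
    - [0.0025,-0.0014,0.058]
  turn:
    - [0,0,-0.2]
    - [0,0,-0.2]
    - [0,0,-0.2]
    - [0,0,-0.2]
    - [0,0,-0.2]
    - [0,0,-0.2]
    - [0,0,-0.2]
    - [0,0,-0.2]
  claw: [0,0,0,0,0,0,0,0]

```text
time: 7.93
eef_pos: [0.4599, 0.2288, 0.0626]
tcp_rot: [-2.172, -2.269, -0.0]
wrist_force: [1.7, -0.1, -1.8]
width: 0.0037
```

```bash
python3 -c "
from h import *
plan(.4605,.2277,.029,2.5)"
```

```text
t 7.9333 pos [0.4599 0.2288 0.0626] slide [-0.0012  0.0005  0.0336] turn [-0.01 -0.01 -0.01] F [ 1.74 -0.14 -1.79] w 0.0037
```

Emit:
send_rows:
  slide:
    - [-0.0005,0.0003,0.006]
    - [-0.0005,0.0003,0.012]
    - [-0.0005,0.0003,0.018]
    - [-0.0005,0.0003,0.024]
    - [-0.0005,0.0003,0.028]
    - [-0.0005,0.0003,0.031]
    - [-0.0005,0.0003,0.033]
    - [-0.0005,0.0003,0.033]
  turn:
    - [0,0,0]
    - [0,0,0]
    - [0,0,0]
    - [0,0,0]
    - [0,0,0]
    - [0,0,0]
    - [0,0,0]
    - [0,0,0]
  claw: [0,0,0,0,0,0,0,0]

```text
time: 8.6
eef_pos: [0.4601, 0.2284, 0.03]
tcp_rot: [-2.173, -2.269, 0.0]
wrist_force: [1.6, -0.8, -1.0]
width: 0.0039
```

```bash
python3 -c "
from h import *
import cv2
plan(.4605,.2277,.029,2.5)
im=save('side','s6.png')
s=cv2.imread('pics/s6.png')[180:270,210:310]
cv2.imwrite('pics/s6c.png',cv2.resize(s,None,fx=6,fy=6,interpolation=cv2.INTER_CUBIC))
"
```

```text
t 8.6 pos [0.4601 0.2284 0.03  ] slide [-0.0007  0.0004  0.001 ] turn [-0.01  0.   -0.01] F [ 1.59 -0.75 -1.03] w 0.0039
```

View pics/s6c.png

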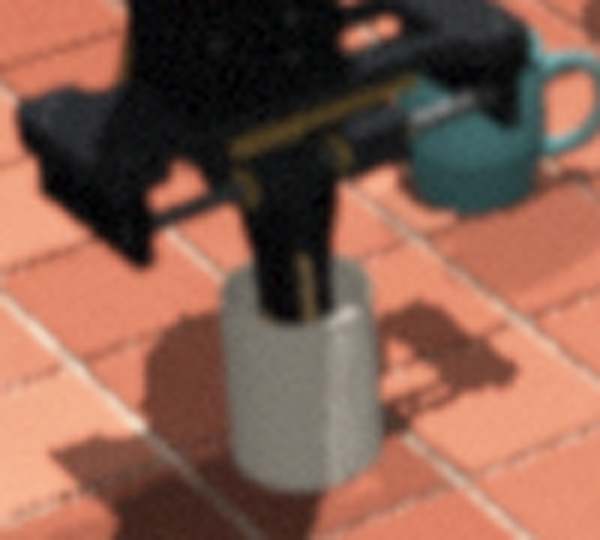

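Emit:
send_rows:
  slide:
    - [0,0,0.001]
    - [0,0,0.0025]
    - [0,0,0.003]
    - [0,0,0.003]
  turn:
    - [0,0,0]
    - [0,0,0]
    - [0,0,0]
    - [0,0,0]
  claw: [0,0,0,0]

```text
time: 8.98
eef_pos: [0.4606, 0.2286, 0.0297]
tcp_rot: [2.171, 2.267, 0.0]
wrist_force: [-2.6, -3.1, 17.9]
width: 0.0039
```

Contact force is 18 N upward, so the foot is on the floor. I'll open slightly and back off upward.

Emit:
send_rows:
  slide:
    - [0,0,-0.002]
    - [0,0,-0.002]
    - [0,0,-0.002]
    - [0,0,-0.002]
    - [0,0,-0.01]
    - [0,0,-0.03]
    - [0,0,-0.06]
    - [0,0,-0.1]
  turn:
    - [0,0,0]
    - [0,0,0]
    - [0,0,0]
    - [0,0,0]
    - [0,0,0]
    - [0,0,0]
    - [0,0,0]
    - [0,0,0]
  claw: [0.014,0.014,0.014,0.014,0.014,0.014,0.014,0.014]

```text
time: 9.65
eef_pos: [0.458, 0.2273, 0.1266]
tcp_rot: [-2.17, -2.268, 0.008]
wrist_force: [1.1, -0.2, 0.2]
width: 0.0142
```

```bash
python3 -c "
from h import *
import cv2
plan(.4605,.14,.17,2.5)
im=save('side','s7.png')
s=cv2.imread('pics/s7.png')[180:270,210:310]
cv2.imwrite('pics/s7c.png',cv2.resize(s,None,fx=6,fy=6,interpolation=cv2.INTER_CUBIC))
"
```

```text
t 9.65 pos [0.458  0.2273 0.1266] slide [-0.0874 -0.0016 -0.0432] turn [-0.33  0.09  0.02] F [ 1.06 -0.17  0.15] w 0.0142
```

View pics/s7c.png

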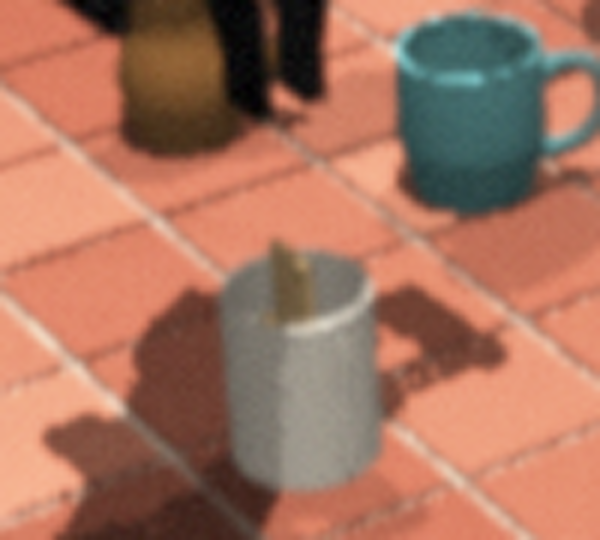

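The side view shows the divider standing in the caddy, with its tab about 17 mm above the rim. I'll look again with the wrist camera on the way to the lids.

Emit:
send_rows:
  slide:
    - [-0.01,0,-0.02]
    - [-0.04,0,-0.04]
    - [-0.075,0,-0.055]
    - [-0.09,0,-0.055]
    - [-0.092,0,-0.055]
    - [-0.092,0,-0.055]
    - [-0.092,0,-0.055]
  turn:
    - [0,0,0]
    - [0,0,0]
    - [0,0,0]
    - [0,0,0]
    - [0,0,0]
    - [0,0,0]
    - [0,0,0]
  claw: [0.03,0.05,0.087,0.087,0.087,0.087,0.087]

```text
time: 10.28
eef_pos: [0.4636, 0.1375, 0.1823]
tcp_rot: [-2.171, -2.27, -0.0]
wrist_force: [0.6, 1.0, -0.0]
width: 0.0529
```

```bash
python3 -c "
from h import *
import cv2,json
p=arm.camera_params('wrist');plan(.4675,-.1,.18,2.5);save('wrist','w8.png');plan(.4675,-.1,.18,2.5)
p['cam_to_world']=np.array(p['cam_to_world']).tolist();json.dump(p,open('w8.json','w'))
u,v=proj(p,(.46,.227,.078));x,y=int(u)-50,int(v)-50
print(x,y)
t=cv2.imread('pics/w8.png')[max(y,0):y+100,x:x+100];cv2.imwrite('pics/w8c.png',cv2.resize(t,None,fx=6,fy=6,interpolation=cv2.INTER_CUBIC))
"
```

```text
t 10.2833 pos [0.4636 0.1375 0.1823] slide [-0.2375 -0.0067  0.0021] turn [-0.02 -0.04  0.05] F [ 0.64  0.96 -0.03] w 0.0529
t 10.3333 pos [0.4635 0.138  0.1822] slide [-0.2379 -0.0069  0.002 ] turn [-0.03 -0.05  0.12] F [ 0.6  -0.55 -0.3 ] w 0.0566
267 69
```

View pics/w8c.png

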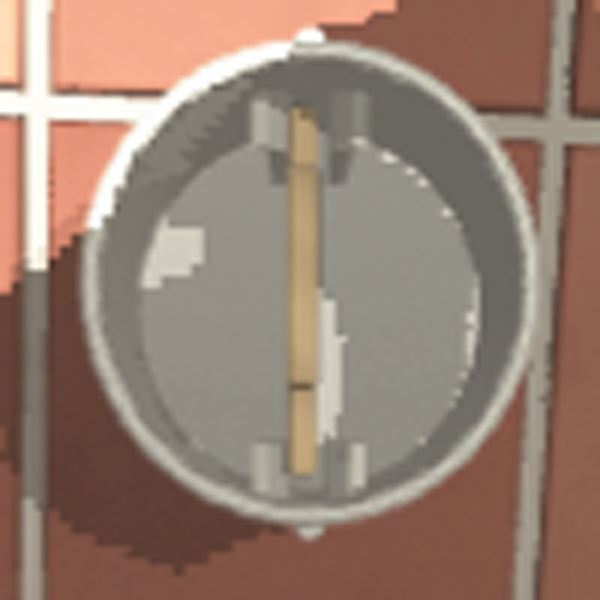

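The divider stands between both pairs of rails. Now I'll measure the caddy centre again and move to the lids.

```bash
python3 -c "
from h import *
import json
np.set_printoptions(precision=4,suppress=True)
p=json.load(open('w8.json'))
f=lambda x,y,z:atz(p,267+(x+.5)/6-.5,69+(y+.5)/6-.5,z)
print('L',f(83,285,.078),'R',f(538,285,.078),'T',f(312,42,.078),'B',f(308,522,.078))
print('tab',f(304,165,.095),f(301,385,.095))
print('ribs',f(310,32,.078),f(312,535,.078))
"
```

```text
L [0.4307 0.228  0.078 ] R [0.4908 0.2307 0.078 ] T [0.4596 0.2588 0.078 ] B [0.4618 0.1989 0.078 ]
tab [0.4593 0.2423 0.095 ] [0.4601 0.2164 0.095 ]
ribs [0.4593 0.26   0.078 ] [0.4625 0.1972 0.078 ]
```

Emit:
send_rows:
  slide:
    - [-0.03,0,0]
    - [-0.065,-0.001,0]
    - [-0.1,-0.002,0]
    - [-0.135,-0.003,0]
    - [-0.17,-0.005,0]
    - [-0.205,-0.006,0]
    - [-0.23,-0.007,0]
    - [-0.238,-0.007,0.002]
  turn:
    - [0,0,0]
    - [0,0,0]
    - [0,0,0]
    - [0,0,0]
    - [0,0,0]
    - [0,0,0]
    - [0,0,0]
    - [0,0,0]
  claw: [0.087,0.087,0.087,0.087,0.087,0.087,0.087,0.087]

```text
time: 11.0
eef_pos: [0.4675, -0.1048, 0.18]
tcp_rot: [2.177, 2.265, -0.001]
wrist_force: [-0.3, 0.2, 0.1]
width: 0.0864
```

Emit:
send_rows:
  slide:
    - [0,0,0]
    - [0,0,0]
  turn:
    - [0,0,0]
    - [0,0,0]
  claw: [0.087,0.087]

```text
time: 11.17
eef_pos: [0.4675, -0.0995, 0.18]
tcp_rot: [-2.169, -2.271, -0.001]
wrist_force: [-1.2, 0.6, -0.8]
width: 0.0871
```

```bash
python3 -c "
from h import *
import cv2,json
p=arm.camera_params('wrist');plan(.4675,-.007,.05,2.5);save('wrist','w9.png');plan(.4675,-.007,.05,2.5)
p['cam_to_world']=np.array(p['cam_to_world']).tolist();json.dump(p,open('w9.json','w'))
u,v=proj(p,(.4675,-.007,.055));x,y=int(u)-50,int(v)-50
print(x,y)
t=cv2.imread('pics/w9.png')[max(y,0):y+100,x:x+100];cv2.imwrite('pics/w9c.png',cv2.resize(t,None,fx=6,fy=6,interpolation=cv2.INTER_CUBIC))
"
```

```text
t 11.1667 pos [ 0.4675 -0.0995  0.18  ] slide [0.0922 0.0043 0.1301] turn [-0.04 -0.09  0.12] F [-1.2   0.61 -0.78] w 0.0871
t 11.2167 pos [ 0.4676 -0.0989  0.1802] slide [0.0916 0.0043 0.1303] turn [-0.01 -0.08  0.21] F [ 1.05 -0.42  0.45] w 0.0872
271 66
```

View pics/w9c.png

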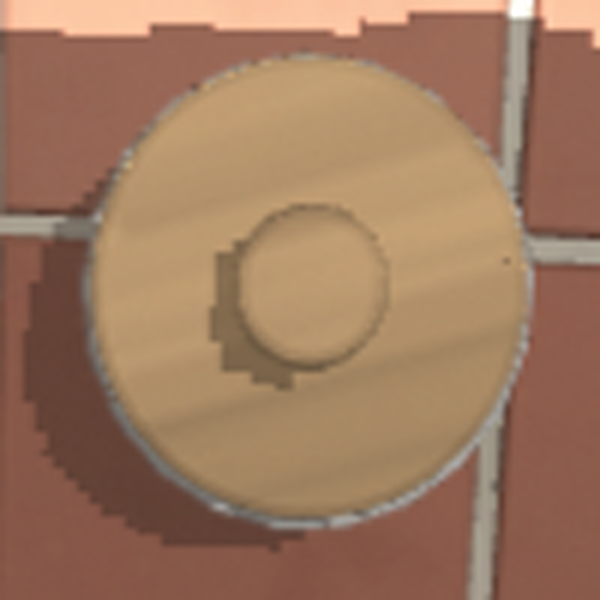

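```bash
python3 -c "
from h import *
import json
np.set_printoptions(precision=4,suppress=True)
p=json.load(open('w9.json'))
f=lambda x,y,z:atz(p,271+(x+.5)/6-.5,66+(y+.5)/6-.5,z)
print('knob',(f(238,286,.071)+f(389,286,.071))/2,(f(313,203,.071)+f(313,368,.071))/2)
print('cap',(f(93,287,.055)+f(530,287,.055))/2,(f(311,57,.055)+f(311,518,.055))/2, f(93,287,.055)-f(530,287,.055))
"
```

```text
knob [ 0.4681 -0.005   0.071 ] [ 0.468 -0.005  0.071]
cap [ 0.4681 -0.0041  0.055 ] [ 0.468 -0.005  0.055] [-0.0616 -0.0028  0.    ]
```

Emit:
send_rows:
  slide:
    - [0.03,0.001,0.01]
    - [0.065,0.003,0.03]
    - [0.0915,0.0045,0.06]
    - [0.0926,0.0045,0.085]
    - [0.0926,0.0045,0.09]
    - [0.0926,0.0045,0.09]
    - [0.0926,0.0045,0.09]
  turn:
    - [0,0,0]
    - [0,0,0]
    - [0,0,0]
    - [0,0,0]
    - [0,0,0]
    - [0,0,0]
    - [0,0,0]
  claw: [0.087,0.087,0.087,0.087,0.087,0.087,0.087]

```text
time: 11.8
eef_pos: [0.4685, -0.0084, 0.0911]
tcp_rot: [2.171, 2.27, 0.001]
wrist_force: [-0.1, 0.1, 0.4]
width: 0.087
```

```bash
python3 -c "
from h import *
plan(.4677,-.006,-.018,2.5)"
```

```text
t 11.8 pos [ 0.4685 -0.0084  0.0911] slide [ 0.0024 -0.0008  0.1091] turn [ 0.05 -0.    0.04] F [-0.13  0.14  0.36] w 0.087
```

Emit:
send_rows:
  slide:
    - [0.0015,-0.0007,0.02]
    - [0.0015,-0.0007,0.045]
    - [0.0015,-0.0007,0.07]
    - [0.0015,-0.0007,0.09]
    - [0.0015,-0.0007,0.102]
    - [0.0015,-0.0007,0.108]
    - [0.0015,-0.0007,0.108]
    - [0.0015,-0.0007,0.108]
  turn:
    - [0,0,0]
    - [0,0,0]
    - [0,0,0]
    - [0,0,0]
    - [0,0,0]
    - [0,0,0]
    - [0,0,0]
    - [0,0,0]
  claw: [0.087,0.087,0.087,0.087,0.087,0.087,0.087,0.087]

```text
time: 12.47
eef_pos: [0.4685, -0.0077, -0.0164]
tcp_rot: [2.172, 2.267, 0.002]
wrist_force: [0.5, -0.5, -0.3]
width: 0.087
```

```bash
python3 -c "
from h import *
import cv2
plan(.4677,-.006,-.018,2.5)
im=save('side','s10.png')
s=cv2.imread('pics/s10.png')[230:320,270:370]
cv2.imwrite('pics/s10c.png',cv2.resize(s,None,fx=6,fy=6,interpolation=cv2.INTER_CUBIC))
"
```

```text
t 12.4667 pos [ 0.4685 -0.0077 -0.0164] slide [ 0.0018 -0.0007  0.0016] turn [ 0.14  0.02 -0.07] F [ 0.48 -0.48 -0.32] w 0.087
```

View pics/s10c.png

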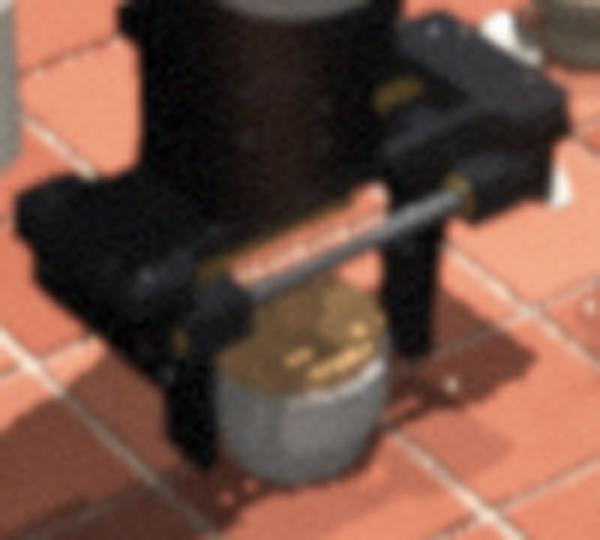

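Emit:
send_rows:
  slide:
    - [0.0015,-0.0007,0]
    - [0.0015,-0.0007,0]
    - [0.0015,-0.0007,0]
    - [0.0015,-0.0007,0]
    - [0.0015,-0.0007,0]
    - [0.0015,-0.0007,0]
    - [0.0015,-0.0007,0]
    - [0.0015,-0.0007,0]
  turn:
    - [0,0,0]
    - [0,0,0]
    - [0,0,0]
    - [0,0,0]
    - [0,0,0]
    - [0,0,0]
    - [0,0,0]
    - [0,0,0]
  claw: [0.085,0.08,0.076,0.073,0.07,0.067,0.065,0.06]
  squeeze: 15

```text
time: 13.18
eef_pos: [0.4673, -0.0059, -0.0174]
tcp_rot: [2.172, 2.268, 0.002]
wrist_force: [2.7, -0.3, -0.3]
width: 0.0662
```

Emit:
send_rows:
  slide:
    - [0,0,0]
    - [0,0,0]
    - [0,0,0]
    - [0,0,0]
  turn:
    - [0,0,0]
    - [0,0,0]
    - [0,0,0]
    - [0,0,0]
  claw: [0.055,0.055,0.055,0.055]
  squeeze: 45

```text
time: 13.52
eef_pos: [0.467, -0.0059, -0.0174]
tcp_rot: [2.172, 2.269, 0.001]
wrist_force: [0.8, -0.1, 1.0]
width: 0.0654
```

```bash
python3 -c "
from h import *
plan(.4677,-.006,-.018,2.5)"
```

```text
t 13.5167 pos [ 0.467  -0.0059 -0.0174] slide [-0.0001  0.0007  0.0006] turn [ 0.07 -0.   -0.01] F [ 0.8  -0.07  0.97] w 0.0654
```

Emit:
send_rows:
  slide:
    - [0,0,-0.005]
    - [0,0,-0.015]
    - [0,0,-0.03]
    - [0,0,-0.05]
    - [0,0,-0.07]
    - [0,0,-0.09]
    - [0,0,-0.11]
    - [0,0,-0.12]
  turn:
    - [0,0,0]
    - [0,0,0]
    - [0,0,0]
    - [0,0,0]
    - [0,0,0]
    - [0,0,0]
    - [0,0,0]
    - [0,0,0]
  claw: [0.055,0.055,0.055,0.055,0.055,0.055,0.055,0.055]

```text
time: 14.18
eef_pos: [0.4662, -0.0057, 0.1045]
tcp_rot: [2.171, 2.268, 0.001]
wrist_force: [0.7, 0.2, -3.9]
width: 0.0651
```

```bash
python3 -c "
from h import *
import cv2
plan(.4605,.2278,.113,2.5)
im=save('side','s11.png')
s=cv2.imread('pics/s11.png')[180:320,250:390]
cv2.imwrite('pics/s11c.png',cv2.resize(s,None,fx=4,fy=4,interpolation=cv2.INTER_CUBIC))
"
```

```text
t 14.1833 pos [ 0.4662 -0.0057  0.1045] slide [ 0.2336  0.0045 -0.0086] turn [0.08 0.03 0.01] F [ 0.74  0.22 -3.86] w 0.0651
```

View pics/s11c.png

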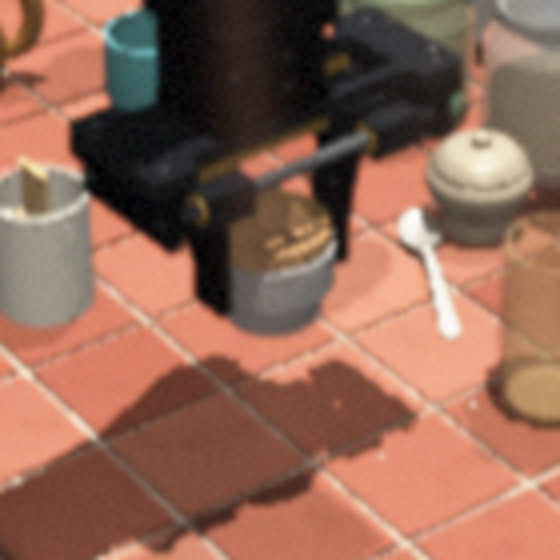

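Both lids are off the worktop, level and still nested. I'll carry them across.

Emit:
send_rows:
  slide:
    - [0.01,0,-0.005]
    - [0.03,0,-0.009]
    - [0.06,0.001,-0.009]
    - [0.09,0.002,-0.009]
    - [0.12,0.002,-0.009]
    - [0.15,0.003,-0.009]
    - [0.18,0.003,-0.009]
    - [0.2,0.004,-0.009]
  turn:
    - [0,0,0]
    - [0,0,0]
    - [0,0,0]
    - [0,0,0]
    - [0,0,0]
    - [0,0,0]
    - [0,0,0]
    - [0,0,0]
  claw: [0.055,0.055,0.055,0.055,0.055,0.055,0.055,0.055]

```text
time: 14.9
eef_pos: [0.4592, 0.1978, 0.1104]
tcp_rot: [-2.166, -2.271, 0.002]
wrist_force: [0.5, 0.4, -3.2]
width: 0.0651
```

Emit:
send_rows:
  slide:
    - [0.013,0,0]
    - [0.025,0.0005,0]
    - [0.0325,0.0005,0]
    - [0.0335,0.0005,0]
    - [0.0335,0.0005,0]
    - [0.0335,0.0005,0]
    - [0.0335,0.0005,0]
  turn:
    - [0,0,0]
    - [0,0,0]
    - [0,0,0]
    - [0,0,0]
    - [0,0,0]
    - [0,0,0]
    - [0,0,0]
  claw: [0.055,0.055,0.055,0.055,0.055,0.055,0.055]

```text
time: 15.48
eef_pos: [0.4608, 0.2261, 0.1112]
tcp_rot: [2.174, 2.267, -0.002]
wrist_force: [-0.5, -0.2, -3.5]
width: 0.0649
```

```bash
python3 -c "
from h import *
import cv2
plan(.4605,.2278,.04,2.5)
im=save('side','s12.png')
s=cv2.imread('pics/s12.png')[170:280,200:320]
cv2.imwrite('pics/s12c.png',cv2.resize(s,None,fx=5,fy=5,interpolation=cv2.INTER_CUBIC))
plan(.4605,.2278,.04,2.5)
"
```

```text
t 15.4833 pos [0.4608 0.2261 0.1112] slide [ 0.0017 -0.0003  0.0712] turn [-0.02  0.06 -0.12] F [-0.47 -0.19 -3.52] w 0.0649
t 15.5333 pos [0.4609 0.2263 0.1113] slide [ 0.0016 -0.0003  0.0713] turn [-0.01  0.05 -0.12] F [-0.22  0.11 -2.38] w 0.0655
```

View pics/s12c.png

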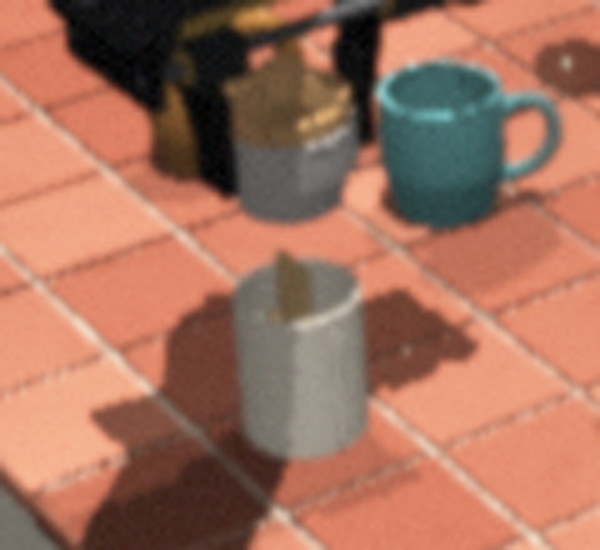

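Emit:
send_rows:
  slide:
    - [0.0016,-0.0003,0.01]
    - [0.0016,-0.0003,0.025]
    - [0.0016,-0.0003,0.04]
    - [0.0016,-0.0003,0.05]
    - [0.0016,-0.0003,0.055]
    - [0.0016,-0.0003,0.059]
    - [0.0016,-0.0003,0.062]
    - [0.0016,-0.0003,0.062]
  turn:
    - [0,0,0]
    - [0,0,0]
    - [0,0,0]
    - [0,0,0]
    - [0,0,0]
    - [0,0,0]
    - [0,0,0]
    - [0,0,0]
  claw: [0.055,0.055,0.055,0.055,0.055,0.055,0.055,0.055]

```text
time: 16.2
eef_pos: [0.4604, 0.2291, 0.0492]
tcp_rot: [2.173, 2.269, -0.0]
wrist_force: [0.9, -1.3, -3.3]
width: 0.0645
```

```bash
python3 -c "
from h import *
import cv2
plan(.4605,.2278,.0406,2.5)
im=save('side','s13.png')
s=cv2.imread('pics/s13.png')[170:280,200:320]
cv2.imwrite('pics/s13c.png',cv2.resize(s,None,fx=5,fy=5,interpolation=cv2.INTER_CUBIC))
"
```

```text
t 16.2 pos [0.4604 0.2291 0.0492] slide [-0.0013  0.      0.0086] turn [-0.    0.01 -0.02] F [ 0.92 -1.28 -3.35] w 0.0645
```

View pics/s13c.png

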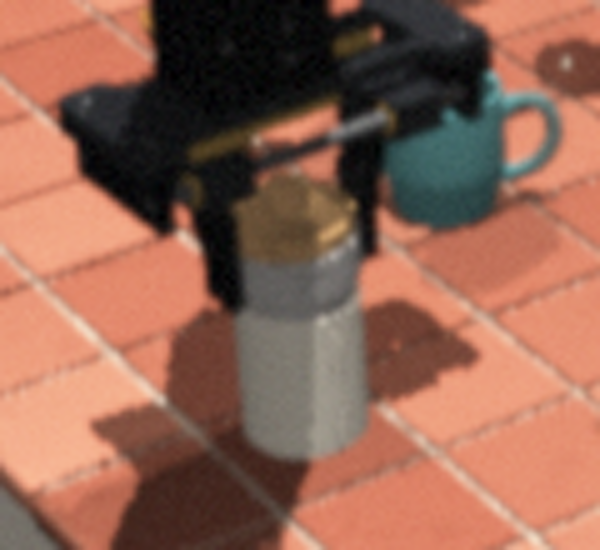

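The plug is entering the caddy with no contact force. I'll lower the remaining 9 mm or so until it touches.

Emit:
send_rows:
  slide:
    - [-0.0008,0,0.002]
    - [-0.0008,0,0.004]
    - [-0.0008,0,0.006]
    - [-0.0008,0,0.007]
    - [-0.0008,0,0.008]
    - [-0.0008,0,0.0085]
    - [-0.0008,0,0.009]
    - [-0.0008,0,0.009]
  turn:
    - [0,0,0]
    - [0,0,0]
    - [0,0,0]
    - [0,0,0]
    - [0,0,0]
    - [0,0,0]
    - [0,0,0]
    - [0,0,0]
  claw: [0.055,0.055,0.055,0.055,0.055,0.055,0.055,0.055]

```text
time: 16.92
eef_pos: [0.4603, 0.2283, 0.0407]
tcp_rot: [2.172, 2.269, -0.0]
wrist_force: [-1.1, -0.8, 1.1]
width: 0.065
```

```bash
python3 -c "
from h import *
plan(.4605,.2278,.0406,2.5)"
```

```text
t 16.9167 pos [0.4603 0.2283 0.0407] slide [-0.0005  0.0002  0.0001] turn [ 0.    0.03 -0.  ] F [-1.09 -0.75  1.07] w 0.065
```

Emit:
send_rows:
  slide:
    - [0,0,0.0007]
    - [0,0,0.0012]
    - [0,0,0.0012]
  turn:
    - [0,0,0]
    - [0,0,0]
    - [0,0,0]
  claw: [0.055,0.055,0.055]

```text
time: 17.17
eef_pos: [0.4603, 0.2283, 0.0406]
tcp_rot: [2.172, 2.268, -0.001]
wrist_force: [-3.5, -3.5, 12.5]
width: 0.065
```

It's seated: 12.5 N at z 0.0406, exactly the expected height. I'll relax the push and open.

Emit:
send_rows:
  slide:
    - [0,0,-0.001]
    - [0,0,-0.001]
    - [0,0,-0.001]
    - [0,0,-0.001]
    - [0,0,-0.001]
    - [0,0,-0.001]
    - [0,0,-0.001]
    - [0,0,-0.001]
  turn:
    - [0,0,0]
    - [0,0,0]
    - [0,0,0]
    - [0,0,0]
    - [0,0,0]
    - [0,0,0]
    - [0,0,0]
    - [0,0,0]
  claw: [0.055,0.067,0.07,0.074,0.08,0.082,0.082,0.082]

```text
time: 17.83
eef_pos: [0.4604, 0.2283, 0.0401]
tcp_rot: [-2.173, -2.269, -0.0]
wrist_force: [0.1, 0.4, 0.5]
width: 0.0816
```

```bash
python3 -c "
from h import *
import cv2
plan(.4605,.2278,.0406,2.5)
im=save('side','s14.png')
s=cv2.imread('pics/s14.png')[170:280,200:320]
cv2.imwrite('pics/s14c.png',cv2.resize(s,None,fx=5,fy=5,interpolation=cv2.INTER_CUBIC))
"
```

```text
t 17.8333 pos [0.4604 0.2283 0.0401] slide [-0.0005  0.0001 -0.0005] turn [ 0.   -0.   -0.01] F [0.07 0.41 0.54] w 0.0816
```

View pics/s14c.png

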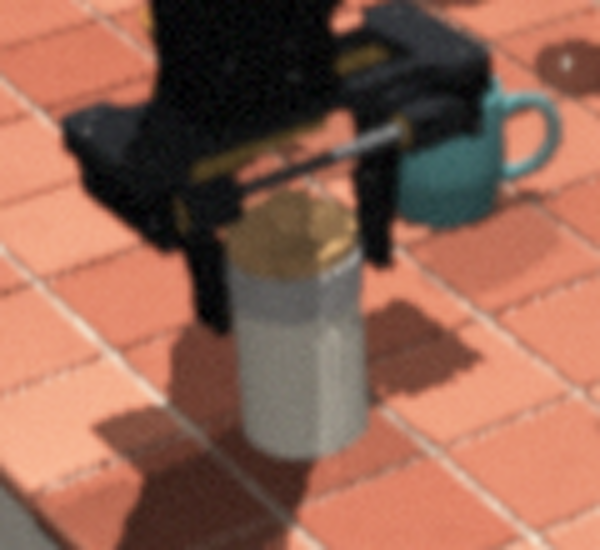

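The lid sits flush on the caddy and the fingers are clear. Next I'll rise above the knob and narrow the opening.

Emit:
send_rows:
  slide:
    - [0,0,-0.01]
    - [0,0,-0.03]
    - [0,0,-0.055]
    - [0,0,-0.075]
    - [0,0,-0.075]
    - [0,0,-0.075]
    - [0,0,-0.075]
    - [0,0,-0.075]
  turn:
    - [0,0,0]
    - [0,0,0]
    - [0,0,0]
    - [0,0,0]
    - [0,0,0]
    - [0,0,0]
    - [0,0,0]
    - [0,0,0]
  claw: [0.082,0.082,0.082,0.082,0.07,0.06,0.05,0.04]
  squeeze: 15

```text
time: 18.55
eef_pos: [0.4596, 0.2277, 0.1143]
tcp_rot: [-2.172, -2.269, 0.003]
wrist_force: [-0.2, -0.5, -0.4]
width: 0.0627
```

```bash
python3 -c "
from h import *
import cv2
im=save('side','s15.png')
s=cv2.imread('pics/s15.png')[170:280,200:320]
cv2.imwrite('pics/s15c.png',cv2.resize(s,None,fx=5,fy=5,interpolation=cv2.INTER_CUBIC))
w=save('wrist','w15.png')
plan(.4605,.2278,.0795,2.5)
"
```

```text
t 18.65 pos [0.4597 0.2279 0.1143] slide [-0.0001  0.0009  0.0348] turn [-0.11  0.04 -0.  ] F [0.26 0.48 0.53] w 0.0551
```

View pics/s15c.png

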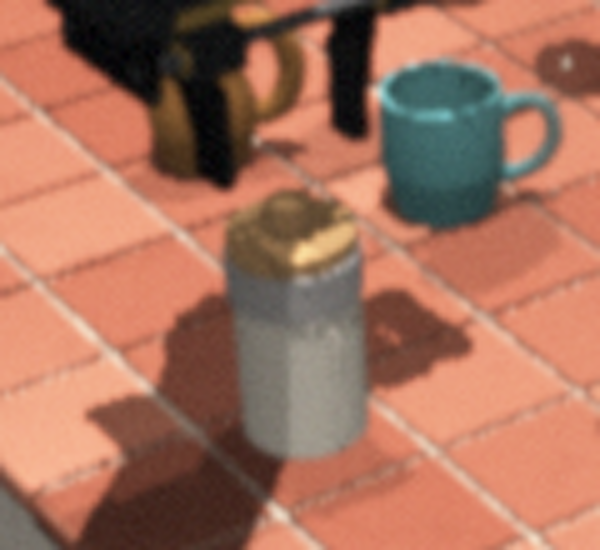

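View pics/w15.png

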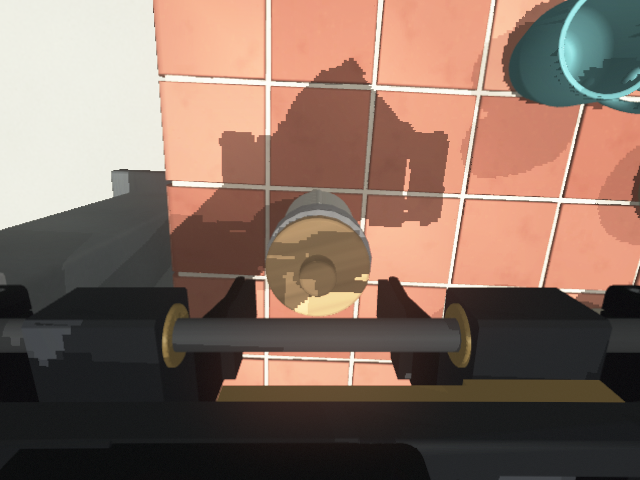

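The lids are nested and flush. In the wrist view the knob sits at about (318,272), between the fingers. I'll check its position and the claw.

```bash
python3 -c "
from h import *
p=arm.camera_params('wrist');print(atz(p,318,271,.129),proj(p,(.4605,.2278,.129)))
import cv2
t=cv2.imread('pics/w15.png')[230:330,260:380];cv2.imwrite('pics/w15c.png',cv2.resize(t,None,fx=6,fy=6,interpolation=cv2.INTER_CUBIC))
"
```

```text
[0.45993281 0.23375785 0.129     ] [318.55046084 281.25378828]
```

View pics/w15c.png

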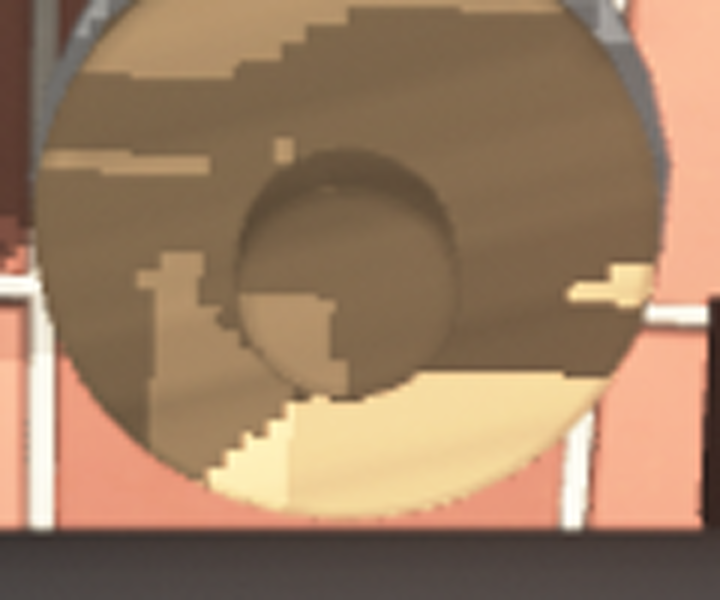

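Emit:
send_rows:
  slide:
    - [0.0006,0.0006,0.0]
    - [0.0006,0.0006,0.0]
    - [0.0006,0.0006,0.005]
    - [0.0006,0.0006,0.013]
    - [0.0006,0.0006,0.022]
    - [0.0006,0.0006,0.03]
    - [0.0006,0.0006,0.0345]
    - [0.0006,0.0006,0.0345]
  turn:
    - [0,0,0]
    - [0,0,0]
    - [0,0,0]
    - [0,0,0]
    - [0,0,0]
    - [0,0,0]
    - [0,0,0]
    - [0,0,0]
  claw: [0.04,0.04,0.04,0.04,0.04,0.04,0.04,0.04]

```text
time: 19.32
eef_pos: [0.4599, 0.2283, 0.0791]
tcp_rot: [-2.172, -2.269, 0.004]
wrist_force: [-0.1, -0.4, 1.1]
width: 0.0399
```

```bash
python3 -c "
from h import *
import cv2
plan(.4603,.2285,.0795,2.5)
im=save('side','s16.png')
s=cv2.imread('pics/s16.png')[170:280,200:320]
cv2.imwrite('pics/s16c.png',cv2.resize(s,None,fx=5,fy=5,interpolation=cv2.INTER_CUBIC))
"
```

```text
t 19.3167 pos [0.4599 0.2283 0.0791] slide [ 0.0002  0.0004 -0.0004] turn [-0.16  0.06  0.  ] F [-0.05 -0.35  1.12] w 0.0399
```

View pics/s16c.png

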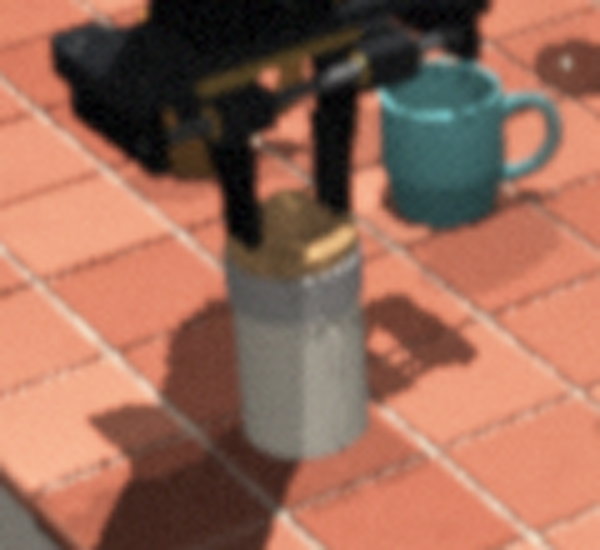

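Emit:
send_rows:
  slide:
    - [0,0.0003,-0.0007]
    - [0,0.0003,-0.0007]
    - [0,0.0003,-0.0007]
    - [0,0.0003,-0.0007]
    - [0,0.0003,-0.0007]
    - [0,0.0003,-0.0007]
    - [0,0.0003,-0.0007]
    - [0,0.0003,-0.0007]
  turn:
    - [0,0,0]
    - [0,0,0]
    - [0,0,0]
    - [0,0,0]
    - [0,0,0]
    - [0,0,0]
    - [0,0,0]
    - [0,0,0]
  claw: [0.034,0.03,0.027,0.025,0.023,0.021,0.019,0.016]
  squeeze: 15

```text
time: 20.03
eef_pos: [0.461, 0.2289, 0.0815]
tcp_rot: [2.173, 2.269, -0.001]
wrist_force: [-0.8, -0.2, 2.1]
width: 0.02
```

Emit:
send_rows:
  slide:
    - [0,0,0]
    - [0,0,0]
    - [0,0,0]
    - [0,0,0]
  turn:
    - [0,0,0]
    - [0,0,0]
    - [0,0,0]
    - [0,0,0]
  claw: [0.012,0.01,0.01,0.01]
  squeeze: 20

```text
time: 20.37
eef_pos: [0.461, 0.2289, 0.0814]
tcp_rot: [-2.173, -2.269, 0.001]
wrist_force: [-1.9, -0.5, 2.8]
width: 0.0199
```

The opening is 0.020 m, which fits the 21 mm knob. I'll lift straight up by about 100 mm.

Emit:
send_rows:
  slide:
    - [0,0,-0.003]
    - [0,0,-0.008]
    - [0,0,-0.016]
    - [0,0,-0.028]
    - [0,0,-0.043]
    - [0,0,-0.06]
    - [0,0,-0.078]
    - [0,0,-0.092]
  turn:
    - [0,0,0]
    - [0,0,0]
    - [0,0,0]
    - [0,0,0]
    - [0,0,0]
    - [0,0,0]
    - [0,0,0]
    - [0,0,0]
  claw: [0.01,0.01,0.01,0.01,0.01,0.01,0.01,0.01]

```text
time: 21.03
eef_pos: [0.4618, 0.2295, 0.176]
tcp_rot: [2.172, 2.269, 0.004]
wrist_force: [0.8, -0.1, -1.1]
width: 0.0198
```

Emit:
send_rows:
  slide:
    - [0,0,-0.006]
    - [0,0,-0.008]
    - [0,0,-0.008]
    - [0,0,-0.008]
    - [0,0,-0.008]
    - [0,0,-0.008]
  turn:
    - [0,0,0]
    - [0,0,0]
    - [0,0,0]
    - [0,0,0]
    - [0,0,0]
    - [0,0,0]
  claw: [0.01,0.01,0.01,0.01,0.01,0.01]

```text
time: 21.53
eef_pos: [0.4607, 0.2286, 0.1806]
tcp_rot: [-2.172, -2.269, 0.002]
wrist_force: [0.4, 0.4, -0.8]
width: 0.02
```

```bash
python3 -c "
from h import *
import cv2
plan(.4603,.2285,.181,2.5)
im=save('side','s17.png');im=save('wrist','w17.png')
s=cv2.imread('pics/s17.png')[140:280,190:340]
cv2.imwrite('pics/s17c.png',cv2.resize(s,None,fx=4,fy=4,interpolation=cv2.INTER_CUBIC))
plan(.4603,.2285,.181,2.5)
"
```

```text
t 21.5333 pos [0.4607 0.2286 0.1806] slide [-0.0001 -0.0004 -0.0004] turn [-0.09  0.03 -0.  ] F [ 0.35  0.35 -0.79] w 0.02
t 21.6333 pos [0.4609 0.2288 0.1808] slide [-0.0002 -0.0006 -0.0002] turn [-0.06  0.02 -0.01] F [ 0.43  0.01 -1.16] w 0.02
```

View pics/s17c.png

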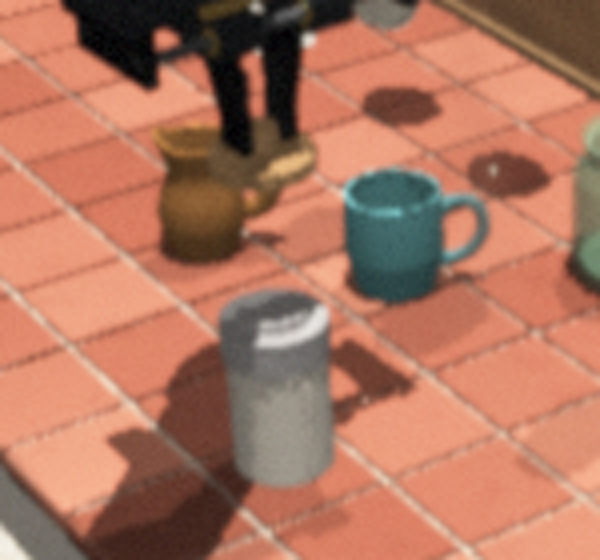

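View pics/w17.png

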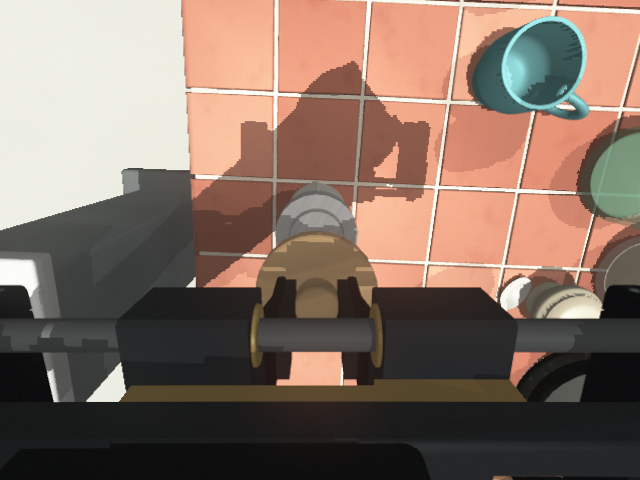

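The outer lid is held level about 99 mm above its nested place. The inner lid and its boss remain flush on the caddy, and the mug and jug stand upright. I'll hold briefly, then hand in.

Emit:
send_rows:
  slide:
    - [0,0,0]
    - [0,0,0]
    - [0,0,0]
    - [0,0,0]
  turn:
    - [0,0,0]
    - [0,0,0]
    - [0,0,0]
    - [0,0,0]
  claw: [0.01,0.01,0.01,0.01]

```text
time: 21.97
eef_pos: [0.4612, 0.2289, 0.1813]
tcp_rot: [-2.173, -2.269, 0.0]
wrist_force: [-0.8, 0.4, -0.7]
width: 0.02
```

```bash
python3 -c "
from h import *
plan(.4603,.2285,.181,2.5); print(np.abs(arm.observe()['joint_vel']).max()); print(arm.job_done())
"
```

```text
t 21.9667 pos [0.4612 0.2289 0.1813] slide [-0.0004 -0.0009  0.0003] turn [-0.    0.   -0.01] F [-0.81  0.38 -0.72] w 0.02
0.00210928253279275
the job is handed in; nothing more can be done
None
```

I finished the job and handed it in at about 22 s: the divider is home in the caddy's slot and the inner lid is seated. The gripper holds the outer lid still, about 10 cm above the inner lid. The hand-in reports no verdict.

- **Divider:** the foot met the caddy's floor with 18 N. The wrist view afterwards showed it standing between both pairs of rails.
- **Lids:** I carried both together and pressed the inner lid down until it met 12.5 N at the expected seated height. I let go, then lifted the outer lid alone by its knob.
- **Last checks:** the opening was 20 mm on the 21 mm knob and the lift about 99 mm. The joints were still, and the last pictures showed the outer lid level and the inner lid flush on the caddy. The mug and jug were upright in the last views. The beaker was not in those views, but I never worked near it.

Two things disagreed with the given information:

- **TCP height:** the real fingertips end about 36 mm short of the reported TCP. My first grip on the divider therefore closed on air, without moving it. I corrected every later height by 36 mm, and all the contact heights then matched.
- **Wrist camera:** it read about 2 mm further in +y than the top and side cameras. I used the distance between lids and caddy for the placement, which all three cameras agreed on.

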